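# Knock the drilled lock plates out of the leaf jig and hang them up

## Robot

A 7-joint arm with a two-finger parallel gripper is mounted at the origin on the work surface. World frame = base frame: x ahead of the robot, y to its left, z up, the work surface at z = 0. Lengths are in m, angles in rad, forces in N, time in s.
With the tool pointing down it reaches from about 0.425 to 0.875 m from the base axis. Payload 4.7 kg.
Tool frame: the origin (TCP) lies at the very end of the fingers, on their centre line; the grasp point (between the pads) lies 19 mm behind it; x points along the fingers, z is the direction in which the jaws open and shut, and the axes are right-handed (so a half turn about x gives the same grasp; the last joint's range is limited). The gripper opens to 87 mm and grips with 3 to 60 N. Pads are 19 mm wide; open, the fingers measure 117 mm over their backs; the gripper's body (75 mm by 190 mm) begins 51 mm behind the grasp point.
Start: joints at [0.014, 0.321, -0.07, 1.45, 0.023, 1.371, -0.057], TCP at [0.65, -0, 0.223] pointing down, gripper open.
Joint ranges: [-2.86, 2.86], [-0.3, 2.09], [-1.38, 1.24], [0.06, 2.45], [-1.56, 4.7], [0.09, 2.05], [-2.69, 2.69]. Speed limits (rad/s): [2.57, 2.57, 3.14, 3.14, 3.14, 3.14, 3.14].

## Interface

Orientations are given as a rotation vector (axis times angle).
In Python, from bench import telemetry, viewer, workorder gives the robot as it stands.
- The arm moves only by the shell command python3 -m creep 'ROWS' [FORCE]. ROWS is JSON, a list of rows, each an object of numbers: "fingers": the opening, from 0 (shut) to 1 (fully open); "x", "y", "z": the shift along the tool's x, y, z in units of 40 mm (1.0 is 40 mm); "twist": the turn about the tool's x in units of 5 degrees (1.0 is 5 degrees). In form: [{"fingers": .., "x": .., "y": .., "z": .., "twist": ..}, ...]. A call has 1 to 20 rows; each row is the pose to reach, as a shift and turn from the pose commanded when the call began, along the tool's axes at that moment; what a row does not reach only later rows make up. A row lasts 1/12 s, in which the tool goes at most 41.7 mm and 7.16 degrees, less where a joint would pass 70% of its speed; a pose out of reach is approached as far as the arm can. A call with a gripper value outside its range is refused whole. The fingers move at their own pace and stop on an object; FORCE is the grip in N (left out, the last holds). Time passes only in rows, so rows that repeat a pose let the fingers close. It gives the time, the measured TCP pose, the force and the opening at its end, in the units of the state.
- telemetry.get_state(): the state, without advancing time (a new reading comes with each control period).
- viewer.get_image(name): name is "scene" or "side" or "wrist"; returns a dict with "pixels" (400x640x3 uint8, red, green, blue), "z_map" (400x640 float32, m along the optical axis (not along the pixel's ray), 0 where there is no reading), "K" (3x3 intrinsics, pixels), "xyz" and "attitude" of the camera in the world. Camera axes: x right, y up, looking along -z (the intrinsics and any distortion apply to the point x, -y, -z); pixel columns grow to the right and rows downward; lengths in m; the calibration is good to about 2 mm. The wrist camera is an equidistant fisheye: a pixel r from the principal point sees the ray r / f radians off the axis. A picture is of the moment at which its call begins.
- workorder.close_job(): hands the job in, once; it reports no verdict.
The state is a dict: "time": time; "joint_positions": joint angles; "qd": joint speeds; "joint_torque": joint torques, N m; "position": TCP position; "tool_rot": TCP orientation; "ft_force": force on the tool from outside, world axes, zero at the start; "torque": the same for the moment, N m; "grip_width": opening from 0.0 (shut) to 1.0 (fully open).
Only numpy, scipy, OpenCV 4.12 (cv2) and the standard library are available. Lean on these libraries where they do the work, as an engineer would, in place of code of your own. Each camera call takes 0.05 s, during which the arm holds its last target.

## Task

The lock plates in the leaf drill jig are drilled and sit stuck, flush in their nests. Push the handle of the hinged leaf back past its over-centre point until the leaf snaps against its open stop, knock each plate up out of its nest with the knockout rod under it, and hang each plate by its spindle hole on a peg of its own on the peg rack. Finish with the leaf open, every knockout rod pushed fully back down for the next load, and the other things on the shelf left alone.

Things in the scene. Friction and masses are not known exactly. Their poses are not given: they have to be found in the camera images.
- jig: Steel leaf drill jig fixed to the shelf. Origin on the shelf under its middle; x to its rear (hinge side), y along the nests, z up. 222 long (y), x -86 to +63, block x -43 to +43, block top z 160. Three upright slot nests 47.5 (x) by 9.5 (y) at x 0, y -70, 0, 70 (nests 0, 1, 2), floor at z 63 with a hole for the knockout rod. 2 or 3 hold a plate.
- leaf (a joint): Angle of the aluminium leaf (196 x 90 x 8) about its rear hinge: 0 = shut flat over the nests, 1.92 = open on its stop, leaning back clear. Over-centre springs: below about 0.95 they drive it shut, beyond it the leaf flies open by itself. About 0.5 N m to start it, falling to nothing at 0.95.
- leaf_hinge (a point): Point on the leaf's hinge axis, mid jig (jig frame x 52, y 0, z 165). The axis runs along the jig's y. The leaf is 90 deep from it.
- leaf_tip (a point): Tip of the leaf's handle, a straight bar (12 mm, black grip 18 mm on the outer half) 110 long from the hinge axis, at mid leaf. With the leaf shut it stands up, leaning 20 degrees forward (to the jig's -x); push it to the jig's +x and the leaf rises. With the leaf open it lies level behind the hinge.
- knock0 (a joint): Height of knockout 0, m: 0 = down on its stop, 0.036 = fully up. A U-shaped bar: one leg is the 8 mm rod under nest 0 (its top 1 mm below the nest floor when down), the other stands before the block with a knob. Raising the knob raises the rod and plate, at full stroke 35 mm out of the block. Tight fit: about 10 N up, 4 N down; it stays where left.
- knob0 (a point): Centre of the black knob of knockout 0: 24 mm diameter, 24 tall, on a 10 mm upright leg, 70 mm in front (jig's -x) of its nest; z 140 when down. Clear all round; a guide rail runs below it (top at z 100), and the block is 15 mm behind its edge.
- knock1 (a joint): Height of knockout 1, m: 0 = down on its stop, 0.036 = fully up. A U-shaped bar: one leg is the 8 mm rod under nest 1 (its top 1 mm below the nest floor when down), the other stands before the block with a knob. Raising the knob raises the rod and plate, at full stroke 35 mm out of the block. Tight fit: about 10 N up, 4 N down; it stays where left.
- knob1 (a point): Centre of the black knob of knockout 1: 24 mm diameter, 24 tall, on a 10 mm upright leg, 70 mm in front (jig's -x) of its nest; z 140 when down. Clear all round; a guide rail runs below it (top at z 100), and the block is 15 mm behind its edge.
- knock2 (a joint): Height of knockout 2, m: 0 = down on its stop, 0.036 = fully up. A U-shaped bar: one leg is the 8 mm rod under nest 2 (its top 1 mm below the nest floor when down), the other stands before the block with a knob. Raising the knob raises the rod and plate, at full stroke 35 mm out of the block. Tight fit: about 10 N up, 4 N down; it stays where left.
- knob2 (a point): Centre of the black knob of knockout 2: 24 mm diameter, 24 tall, on a 10 mm upright leg, 70 mm in front (jig's -x) of its nest; z 140 when down. Clear all round; a guide rail runs below it (top at z 100), and the block is 15 mm behind its edge.
- plate0_eye (a point): Aluminium lock plate of nest 0 (absent in some starts), 96 tall, 46 wide, 8 thick, 0.11 kg. The point is the centre of its 20 mm through hole, 44 mm below the upper edge, 52 above the lower. z up the plate, y through its thickness (the hole's axis), x across. It starts upright in the nest, y along the jig's y, its top 1 mm below the block's top.
- plate1_eye (a point): Aluminium lock plate of nest 1 (absent in some starts), 96 tall, 46 wide, 8 thick, 0.11 kg. The point is the centre of its 20 mm through hole, 44 mm below the upper edge, 52 above the lower. z up the plate, y through its thickness (the hole's axis), x across. It starts upright in the nest, y along the jig's y, its top 1 mm below the block's top.
- plate2_eye (a point): Aluminium lock plate of nest 2 (absent in some starts), 96 tall, 46 wide, 8 thick, 0.11 kg. The point is the centre of its 20 mm through hole, 44 mm below the upper edge, 52 above the lower. z up the plate, y through its thickness (the hole's axis), x across. It starts upright in the nest, y along the jig's y, its top 1 mm below the block's top.
- rack: Free-standing peg rack, 2.4 kg, can be shifted: base plate 140 (x) by 244 (y) by 10, a rail on two posts at its rear (front face at x 45, z 118 to 154) with four pegs pointing to its -x, all empty at the start. Origin at the middle of its underside, z up. It stands left or right of the jig; yaw of both within 0.2.
- peg0 (a point): Point on the centre line of peg 0, 46 mm out from the rail (rack frame x 0, y -93, z 142; axes as the rack's). Peg 8 mm thick, rising 10 degrees towards its rounded tip, which lies 42 mm to the -x of this point and 7 mm higher. A hung plate's hole centre is 6 mm below the peg's centre line.
- peg1 (a point): Point on the centre line of peg 1, 46 mm out from the rail (rack frame x 0, y -31, z 142; axes as the rack's). Peg 8 mm thick, rising 10 degrees towards its rounded tip, which lies 42 mm to the -x of this point and 7 mm higher. A hung plate's hole centre is 6 mm below the peg's centre line.
- peg2 (a point): Point on the centre line of peg 2, 46 mm out from the rail (rack frame x 0, y 31, z 142; axes as the rack's). Peg 8 mm thick, rising 10 degrees towards its rounded tip, which lies 42 mm to the -x of this point and 7 mm higher. A hung plate's hole centre is 6 mm below the peg's centre line.
- peg3 (a point): Point on the centre line of peg 3, 46 mm out from the rail (rack frame x 0, y 93, z 142; axes as the rack's). Peg 8 mm thick, rising 10 degrees towards its rounded tip, which lies 42 mm to the -x of this point and 7 mm higher. A hung plate's hole centre is 6 mm below the peg's centre line.
- deposit_box: Dented steel deposit box 160 x 286 x 98 at the far side, not part of the job. Origin under its middle.
- dial: Brass combination dial, 80 mm across, 31 tall, lying off to the left, not part of the job. Origin under its middle.
- bumper_foot: Black rubber bumper foot, 40 mm across, 18 tall, off to the right, not part of the job. Origin under its middle.
- oil_can: Grey can, 60 mm across, 120 tall, off to the right, not part of the job. Origin under its middle.

How it is judged:
By the outcome, as a careful person would: the job done as asked, in the order asked, and still so for the second after the job is handed in, with the robot touching nothing.
Of plate0, plate1, plate2 only 2 to 3 are there at a start; the rules pass over those that are not, and their reading is None.
At some moment in a run one of rack may be knocked a few centimetres aside while the robot is not near it.
It also fails if it takes over 210 s, if anything falls off the work surface, if the arm or the gripper's body presses on something with over 40 N, if the wrist force passes 120 N, or if a joint passes its speed limit or range.

## Working session

There is one attempt and no reset: what is moved stays moved. The work goes in short steps, Python scripts to look and compute and a shell command to move; the robot and the scene stay as the last step left them, time stands still between calls to the robot, and variables do not carry over. Pictures are saved under pics/ and viewed, and the job is handed in when it is done.

```bash
ls -la; mkdir -p pics; python3 - <<'E'
from bench import telemetry, viewer
import cv2,numpy as np
print(telemetry.get_state())
for n in ["scene","side","wrist"]:
    d=viewer.get_image(n); cv2.imwrite(f"pics/a_{n}.png",d["pixels"][:,:,::-1]); print(n,d["K"],d["xyz"],d["attitude"],[k for k in d], (d["z_map"]>0).mean())
E
```

```text
total 12
drwxr-xr-x  3 agent agent 4096 Dec  7 04:23 .
drwxr-xr-x 23 root  root  4096 Dec  7 04:22 ..
drwxr-xr-x  2 agent agent 4096 Dec  7 04:23 pics
{'time': 0.0, 'joint_positions': array([ 0.01408784,  0.32183515, -0.0700593 ,  1.45169118,  0.02261441,
        1.37080207, -0.05693744]), 'qd': array([ 0.00042655,  0.00108459, -0.00123846,  0.00088425,  0.00120654,
       -0.00206224,  0.00145424]), 'joint_torque': array([-2.58547143e-04, -4.91284704e+01, -4.03903294e-01, -3.12526345e+01,
       -6.40594075e-02,  4.37659642e-02,  1.61017233e-04]), 'position': array([ 6.49435977e-01, -6.36759318e-05,  2.21445318e-01]), 'tool_rot': array([-8.33149757e-05,  1.57274179e+00, -1.07852746e-04]), 'ft_force': array([-0.0693227 , -0.43174829, -0.56893214]), 'torque': array([-0.05401626, -0.02734904,  0.01487023]), 'grip_width': 1.0003561231820668}
scene [[367.63463429   0.         315.71144122]
 [  0.         367.63463429 206.52290309]
 [  0.           0.           1.        ]] [ 1.18311874 -0.53100408  0.92592566] [0.76242466 0.31907792 0.7636034 ] ['pixels', 'z_map', 'K', 'xyz', 'attitude'] 0.99603125
side [[483.54025401   0.         318.37242354]
 [  0.         483.54025401 201.62254872]
 [  0.           0.           1.        ]] [-0.17132355 -1.02380687  1.22575588] [ 0.85014879 -0.30562225 -0.62339039] ['pixels', 'z_map', 'K', 'xyz', 'attitude'] 0.99596875
wrist [[309.70691629   0.         316.79978607]
 [  0.         309.70691629 197.86175319]
 [  0.           0.           1.        ]] [0.65076414 0.0727907  0.38321963] [-2.72704403e-01  2.10369689e-03 -1.94876814e-06] ['pixels', 'z_map', 'K', 'xyz', 'attitude'] 0.98040234375
```

View pics/a_scene.png

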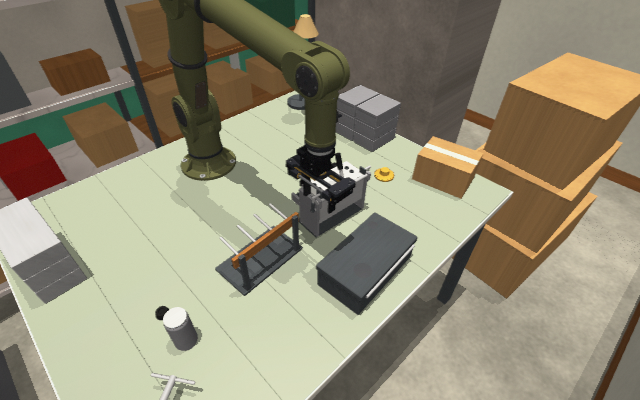

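View pics/a_side.png

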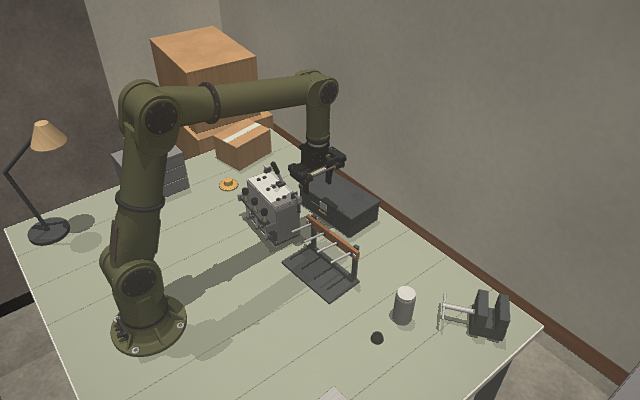

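View pics/a_wrist.png

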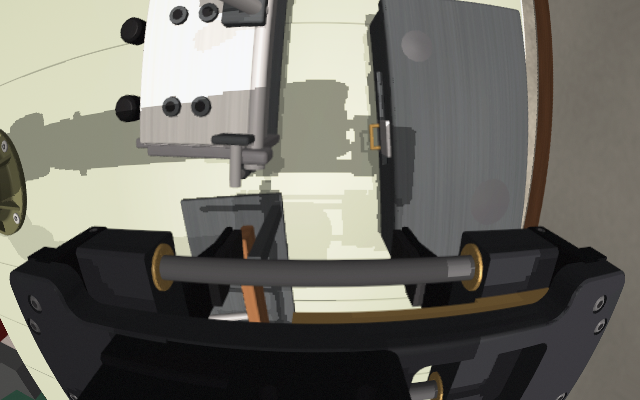

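The views show the jig (grey, knobs toward the robot) left of the TCP, with its leaf shut. The rack (orange rail, four pegs pointing at the robot) is to its right, and the deposit box is behind. In the wrist image the leaf sits around (200,70) and the knobs around (133,30) and (127,108). Next I'll build point measurements from the depth.

```bash
cat > h.py <<'E'
import numpy as np, cv2
from scipy.spatial.transform import Rotation as R
from bench import telemetry, viewer
def cloud(name):
    d=viewer.get_image(name); K=d["K"]; z=d["z_map"].astype(float)
    v,u=np.mgrid[0:400,0:640].astype(float)
    a=(u-K[0,2])/K[0,0]; b=(v-K[1,2])/K[1,1]
    if name=="wrist":
        th=np.hypot(a,b); s=np.where(th>1e-9,np.tan(np.minimum(th,1.5))/np.maximum(th,1e-9),1); a,b=a*s,b*s
    P=np.stack([a*z,-b*z,-z],-1)
    W=P@R.from_rotvec(d["attitude"]).as_matrix().T+d["xyz"]
    W[z<=0]=np.nan
    return d["pixels"],W,d
def save(px,n): cv2.imwrite(f"pics/{n}.png",px[:,:,::-1])
def state():
    s=telemetry.get_state(); return s
def rect(P):  # P Nx2 metres
    return cv2.minAreaRect((P*1000).astype(np.float32))
E
python3 - <<'E'
from h import *
for n in ["scene","side","wrist"]:
    px,W,d=cloud(n)
    W=W.reshape(-1,3); c=px.reshape(-1,3).astype(int)
    # leaf top
    m=(abs(W[:,2]-0.169)<0.004)&(W[:,0]>.45)&(W[:,0]<.9)&(W[:,1]>-.1)&(W[:,1]<.35)
    print(n,"leaf",m.sum(), rect(W[m,:2]) if m.sum()>10 else None)
    # orange rail
    hsv=cv2.cvtColor(px,cv2.COLOR_RGB2HSV).reshape(-1,3)
    m=(hsv[:,0]<18)&(hsv[:,1]>120)&(W[:,2]>.1)&(W[:,2]<.17)&(W[:,0]>.4)&(W[:,0]<.9)&(abs(W[:,1])<.5)
    if m.sum()>10: print("rail",m.sum(),rect(W[m,:2]),W[m,2].min(),W[m,2].max())
    m=(W[:,2]>.006)&(W[:,2]<.014)&(W[:,0]>.4)&(W[:,0]<.95)&(abs(W[:,1])<.45)&(c.max(1)<140)
    if m.sum()>10: print("base",m.sum(),rect(W[m,:2]))
    t=(abs(W[:,2])<.02)&(W[:,0]>.3)&(W[:,0]<.9)&(abs(W[:,1])<.4); print("table z",np.median(W[t,2]))
E
```

```text
scene leaf 507 ((569.3724365234375, 148.3353729248047), (242.82269287109375, 106.58148956298828), 85.44950866699219)
rail 676 ((593.71142578125, -151.80908203125), (15.871179580688477, 241.9519805908203), 3.094222068786621) 0.11947471593456527 0.15811838888142038
base 2202 ((682.15869140625, -22.60113525390625), (854.1516723632812, 420.4901428222656), 82.47819519042969)
table z 0.0003299485081017517
side leaf 754 ((564.8538818359375, 152.7493133544922), (244.5531768798828, 101.97377014160156), 85.33350372314453)
rail 180 ((590.0762329101562, -148.09222412109375), (16.39404296875, 243.98863220214844), 4.213938236236572) 0.117849756231442 0.1598771026912469
base 2145 ((624.3718872070312, 17.5008544921875), (445.22412109375, 876.2125244140625), 16.351444244384766)
table z 0.001163201554539639
wrist leaf 16365 ((567.177978515625, 99.44459533691406), (138.00405883789062, 105.25658416748047), 86.29691314697266)
rail 1009 ((589.7215576171875, -80.99986267089844), (12.440958976745605, 110.34577941894531), 3.8267297744750977) 0.12064780275676579 0.15532560136646767
base 5993 ((595.8583984375, -5.148193359375), (266.1124572753906, 443.3493957519531), 4.255970478057861)
table z 0.00014052776003067868
```

```bash
python3 -m creep '[{"x":-2.75},{"x":-2.75},{"x":-2.75},{"x":-2.75,"fingers":1},{"x":-2.75,"y":3.75,"z":-4.5,"twist":-9,"fingers":0},{"x":-2.75,"y":3.75,"z":-4.5,"twist":-9,"fingers":0},{"x":-2.75,"y":3.75,"z":-4.5,"twist":-9,"fingers":0},{"x":-2.75,"y":3.75,"z":-4.5,"twist":-18,"fingers":0},{"x":-2.75,"y":3.75,"z":-4.5,"twist":-18,"fingers":0},{"x":-2.75,"y":3.75,"z":-4.5,"twist":-18,"fingers":0},{"x":-2.75,"y":3.75,"z":-4.5,"twist":-18,"fingers":0},{"x":-2.75,"y":3.75,"z":-4.5,"twist":-18,"fingers":0},{"x":-2.75,"y":3.75,"z":-4.5,"twist":-18,"fingers":0},{"x":-2.75,"y":3.75,"z":-4.5,"twist":-18,"fingers":0},{"x":-2.75,"y":3.75,"z":-4.5,"twist":-18,"fingers":0},{"x":-2.75,"y":3.75,"z":-4.5,"twist":-18,"fingers":0},{"x":-2.75,"y":3.75,"z":-4.5,"twist":-18,"fingers":0},{"x":-2.75,"y":3.75,"z":-4.5,"twist":-18,"fingers":0},{"x":-2.75,"y":3.75,"z":-4.5,"twist":-18,"fingers":0},{"x":-2.75,"y":3.75,"z":-4.5,"twist":-18,"fingers":0}]' 10
python3 - <<'E'
from h import *
s=state(); print(s["time"],s["position"],R.from_rotvec(s["tool_rot"]).as_matrix().round(3),s["joint_positions"].round(2),s["grip_width"])
for n in ["scene","side","wrist"]:
    px,W,d=cloud(n); save(px,"b_"+n); np.save(f"b_{n}.npy",W)
E
```

```text
0.3 [ 6.49820865e-01 -2.10725138e-05  2.22173783e-01] [[-0.001 -0.     1.   ]
 [-0.     1.     0.   ]
 [-1.    -0.    -0.001]] [ 0.01  0.32 -0.07  1.45  0.02  1.37 -0.06] 0.9994145688092412$[0]: bad value
```

```bash
python3 -m creep '[{"fingers":1,"x":-2.75,"y":0,"z":0,"twist":0},{"fingers":1,"x":-2.75,"y":0,"z":0,"twist":0},{"fingers":1,"x":-2.75,"y":0,"z":0,"twist":0},{"fingers":0,"x":-2.75,"y":3.75,"z":-4.5,"twist":-18},{"fingers":0,"x":-2.75,"y":3.75,"z":-4.5,"twist":-18},{"fingers":0,"x":-2.75,"y":3.75,"z":-4.5,"twist":-18},{"fingers":0,"x":-2.75,"y":3.75,"z":-4.5,"twist":-18},{"fingers":0,"x":-2.75,"y":3.75,"z":-4.5,"twist":-18},{"fingers":0,"x":-2.75,"y":3.75,"z":-4.5,"twist":-18},{"fingers":0,"x":-2.75,"y":3.75,"z":-4.5,"twist":-18},{"fingers":0,"x":-2.75,"y":3.75,"z":-4.5,"twist":-18},{"fingers":0,"x":-2.75,"y":3.75,"z":-4.5,"twist":-18},{"fingers":0,"x":-2.75,"y":3.75,"z":-4.5,"twist":-18},{"fingers":0,"x":-2.75,"y":3.75,"z":-4.5,"twist":-18},{"fingers":0,"x":-2.75,"y":3.75,"z":-4.5,"twist":-18},{"fingers":0,"x":-2.75,"y":3.75,"z":-4.5,"twist":-18},{"fingers":0,"x":-2.75,"y":3.75,"z":-4.5,"twist":-18},{"fingers":0,"x":-2.75,"y":3.75,"z":-4.5,"twist":-18}]' 10
cat > look.py <<'E'
import sys
from h import *
t=sys.argv[1]
for n in sys.argv[2:]:
    px,W,d=cloud(n); save(px,t+"_"+n); np.save(f"{t}_{n}.npy",W)
s=state(); print(s["time"],s["position"].round(4),"tooly",R.from_rotvec(s["tool_rot"]).as_matrix()[:,1].round(3),s["joint_positions"].round(2),"F",s["ft_force"].round(1),"w",round(s["grip_width"],3))
E
python3 look.py b scene side wrist
```

```text
time: 1.95
position: [0.47, 0.15, 0.3327]
tool_rot: [-1.208, 1.21, 1.207]
ft_force: [1.1, -1.3, -0.7]
grip_width: 0.018
2.1 [0.47   0.15   0.3326] tooly [-1.     0.001 -0.   ] [-0.12 -0.04 -0.23  1.64 -0.01  1.54  1.22] F [0.3 0.1 0. ] w 0.003
```

View pics/b_wrist.png

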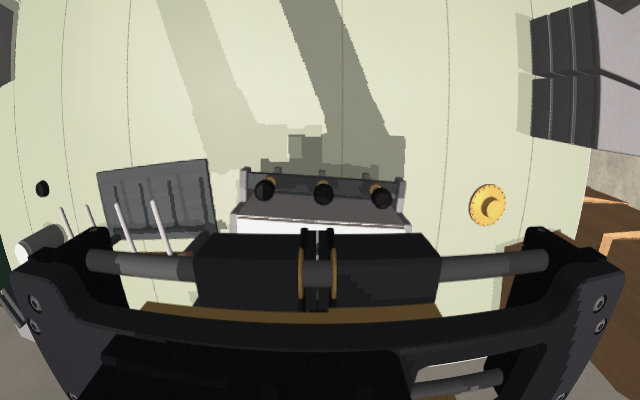

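View pics/b_scene.png

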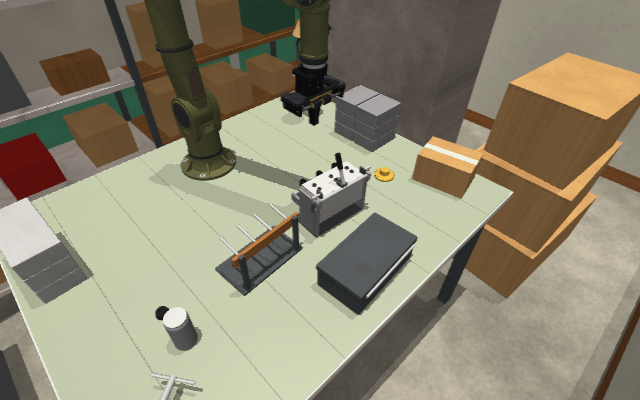

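```bash
python3 - <<'E'
from h import *
import cv2
for n in ["scene","side","wrist"]:
    W=np.load(f"b_{n}.npy").reshape(-1,3)
    m=(abs(W[:,2]-0.169)<0.003)&(W[:,0]>.45)&(W[:,0]<.7)&(W[:,1]>0)&(W[:,1]<.3)
    P=W[m,:2]*1000
    q=np.percentile(P,[1,99],axis=0)
    print(n,m.sum(),rect(W[m,:2]),np.percentile(W[m,2],[10,50,90]))
    # handle: z .18-.28 
    m=(W[:,2]>.185)&(W[:,2]<.28)&(W[:,0]>.5)&(W[:,0]<.66)&(W[:,1]>.1)&(W[:,1]<.2)
    H=W[m]
    if len(H)>5: 
        print("handle",len(H),H.min(0),H.max(0)); 
        for lo in (.2,.22,.24,.26): 
            k=abs(H[:,2]-lo)<.004; print(lo,k.sum(),H[k].mean(0) if k.any() else None)
    px=cv2.imread(f"pics/b_{n}.png"); hsv=cv2.cvtColor(px,cv2.COLOR_BGR2HSV).reshape(-1,3)
    m=(hsv[:,0]<18)&(hsv[:,1]>120)&(W[:,2]>.1)&(W[:,2]<.17)&(W[:,0]>.4)&(W[:,0]<.8)&(W[:,1]<0)&(W[:,1]>-.4)
    if m.sum()>10: print("rail",m.sum(),rect(W[m,:2]),W[m,2].min(),W[m,2].max())
    k=(abs(W[:,2]-.01)<.003)&(W[:,0]>.42)&(W[:,0]<.68)&(W[:,1]<0)&(W[:,1]>-.32)&(px.reshape(-1,3).max(1)<110)
    if k.sum()>10:print("base",k.sum(),rect(W[k,:2]))
E
```

```text
scene 960 ((568.950927734375, 146.3351593017578), (235.25242614746094, 106.72764587402344), 86.35783386230469) [0.16682895 0.16847463 0.17054966]
handle 147 [0.5642209  0.13764374 0.18515535] [0.60939378 0.15862918 0.27512551]
0.2 8 [0.60052393 0.14305608 0.19992566]
0.22 10 [0.59452164 0.14591957 0.22036477]
0.24 16 [0.58954017 0.14350683 0.24028087]
0.26 17 [0.58130392 0.14440907 0.26065958]
rail 679 ((593.517333984375, -151.87164306640625), (14.637516021728516, 242.63185119628906), 4.158545017242432) 0.11782103768622876 0.15711981771501304
base 1725 ((542.2372436523438, -154.99929809570312), (141.43206787109375, 243.30357360839844), 3.5240211486816406)
side 659 ((564.67138671875, 149.28269958496094), (236.1615447998047, 103.80049896240234), 84.67340087890625) [0.16670612 0.16902673 0.1713558 ]
handle 95 [0.56316271 0.13234792 0.18545773] [0.60612627 0.1598279  0.27645343]
0.2 5 [0.59723872 0.14389701 0.20099847]
0.22 6 [0.58915368 0.14495787 0.21997105]
0.24 8 [0.5805489  0.14377253 0.24029503]
0.26 9 [0.57158793 0.1435994  0.25964876]
rail 177 ((589.44580078125, -148.99386596679688), (16.11884307861328, 240.80482482910156), 3.773202657699585) 0.11992858615564272 0.1603329356000338
base 1529 ((538.1702270507812, -154.26034545898438), (142.2358856201172, 245.1798553466797), 3.7937233448028564)
wrist 1511 ((521.6719970703125, 153.6558837890625), (194.3505859375, 17.470216751098633), 89.461669921875) [0.16729757 0.16834153 0.1692356 ]
handle 73 [0.56483831 0.14136657 0.18989965] [0.59637945 0.15852504 0.26961326]
0.2 2 [0.59377252 0.14853399 0.20015544]
0.22 0 None
0.24 4 [0.57571287 0.14866058 0.2398726 ]
0.26 21 [0.57039966 0.14952916 0.26065637]
rail 54 ((581.8941650390625, -63.682281494140625), (5.364174842834473, 74.67129516601562), 0.2998775839805603) 0.11884641457393408 0.13258647977854715
base 7366 ((541.8270263671875, -151.64697265625), (138.9722900390625, 244.72042846679688), 3.7558629512786865)
```

The wrist image shows the three knobs at (265,190), (323,194) and (381,198). The rack base centre is about (0.541,-0.153) with a yaw of about 3.7°. Next: the jig yaw and origin from the knobs, the block's front edge and the handle.

```bash
python3 - <<'E'
from h import *
for n in ["wrist","side","scene"]:
    W=np.load(f"b_{n}.npy"); px=cv2.imread(f"pics/b_{n}.png")
    m=(W[...,2]>.145)&(W[...,2]<.157)&(W[...,0]>.455)&(W[...,0]<.53)&(W[...,1]>.0)&(W[...,1]<.3)&(px.max(2)<70)
    k,l,st,c=cv2.connectedComponentsWithStats(m.astype(np.uint8))
    C=[]
    for i in range(1,k):
        if st[i,4]>8:
            P=W[l==i]; (cx,cy),r=cv2.minEnclosingCircle((P[:,:2]*1000).astype(np.float32)); print(n,st[i,4],round(cx,1),round(cy,1),round(r,1),np.median(P[:,2]).round(4), P[:,:2].mean(0).round(4))
    # leaf front/left/right edges
    m=(abs(W[...,2]-.169)<.003)&(W[...,0]>.5)&(W[...,0]<.63)&(W[...,1]>0.02)&(W[...,1]<.28)
    P=W[m]; 
    # front edge : min x per y bin
    F=[]
    for y in np.arange(.06,.245,.008):
        q=P[abs(P[:,1]-y)<.004]
        if len(q)>3: F.append((y,q[:,0].min()))
    F=np.array(F)
    if len(F)>5:
        p=np.polyfit(F[:,0],F[:,1],1); r=F[:,1]-np.polyval(p,F[:,0]); g=abs(r)<.003; p=np.polyfit(F[g,0],F[g,1],1); print(n,"front slope deg",np.degrees(np.arctan(p[0])),"x at y=.15",np.polyval(p,.15))
E
```

```text
wrist 311 485.5 87.0 12.1 0.1509 [0.4848 0.0872]
wrist 315 490.6 156.4 12.2 0.1508 [0.4898 0.1564]
wrist 300 495.5 226.2 12.0 0.1509 [0.4948 0.2253]
wrist 11 510.6 50.6 2.7 0.1466 [0.5107 0.0507]
wrist 9 525.0 258.4 2.9 0.1477 [0.5249 0.258 ]
wrist front slope deg 3.919572186199995 x at y=.15 0.5180048874368514
side 24 491.9 224.8 12.8 0.1504 [0.4913 0.2221]
side 25 487.7 155.6 14.0 0.1517 [0.4857 0.1527]
side 28 483.2 83.8 12.1 0.1504 [0.4813 0.0838]
side front slope deg 3.962837474624577 x at y=.15 0.5161578316575332
scene 17 495.7 221.5 8.8 0.1505 [0.4964 0.2211]
scene 19 490.1 153.0 10.2 0.1507 [0.4912 0.1529]
scene 25 487.5 84.5 10.8 0.1505 [0.4862 0.083 ]
scene front slope deg 4.740130535464582 x at y=.15 0.5188861940156984
```

```bash
python3 -m creep '[{"fingers":0,"x":2.2,"y":-1.64,"z":0.08,"twist":0.82},{"fingers":0,"x":2.2,"y":-1.64,"z":0.08,"twist":0.82},{"fingers":0,"x":2.2,"y":-1.64,"z":0.08,"twist":0.82},{"fingers":0,"x":2.2,"y":-1.64,"z":0.08,"twist":0.82},{"fingers":0,"x":2.2,"y":-1.64,"z":0.08,"twist":0.82}]'
python3 look.py c scene side
```

```text
time: 2.52
position: [0.5349, 0.1528, 0.2431]
tool_rot: [-1.154, 1.246, 1.158]
ft_force: [0.6, 0.5, 1.4]
grip_width: 0.007
2.6167 [0.5356 0.1537 0.2462] tooly [-0.997  0.071 -0.002] [-0.12  0.12 -0.23  1.65  0.03  1.38  1.15] F [ 0.1 -0.3  0.2] w 0.005
```

```bash
python3 -m creep '[{"fingers":0,"x":0,"y":-0.35,"z":0,"twist":0},{"fingers":0,"x":0,"y":-0.7,"z":0,"twist":0},{"fingers":0,"x":0,"y":-1.05,"z":0,"twist":0},{"fingers":0,"x":0,"y":-1.4,"z":0,"twist":0},{"fingers":0,"x":0,"y":-1.75,"z":0,"twist":0},{"fingers":0,"x":0,"y":-2.1,"z":0,"twist":0},{"fingers":0,"x":0,"y":-2.45,"z":0,"twist":0},{"fingers":0,"x":0,"y":-2.8,"z":0,"twist":0},{"fingers":0,"x":0,"y":-3.1,"z":0,"twist":0},{"fingers":0,"x":0,"y":-3.3,"z":0,"twist":0},{"fingers":0,"x":0,"y":-3.3,"z":0,"twist":0},{"fingers":0,"x":0,"y":-3.3,"z":0,"twist":0},{"fingers":0,"x":0,"y":-3.3,"z":0,"twist":0}]'
python3 look.py d scene side
```

```text
time: 3.7
position: [0.6669, 0.1441, 0.2457]
tool_rot: [-1.157, 1.241, 1.156]
ft_force: [0.0, 0.0, -0.8]
grip_width: 0.003
3.8 [0.6668 0.1441 0.2453] tooly [-0.997  0.071 -0.001] [-0.11  0.39 -0.19  1.32  0.07  1.44  1.2 ] F [ 0.1  0.1 -0.2] w 0.005
```

View pics/d_scene.png

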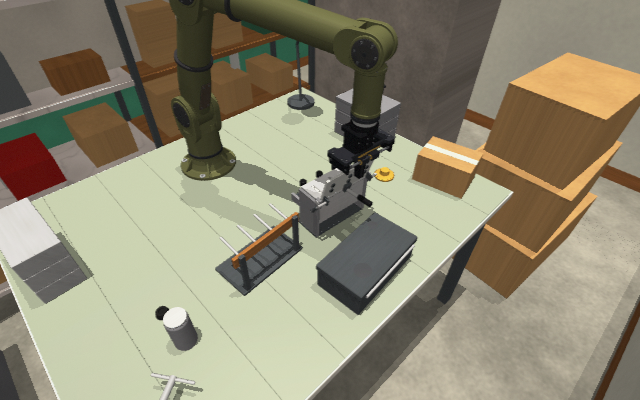

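View pics/d_side.png

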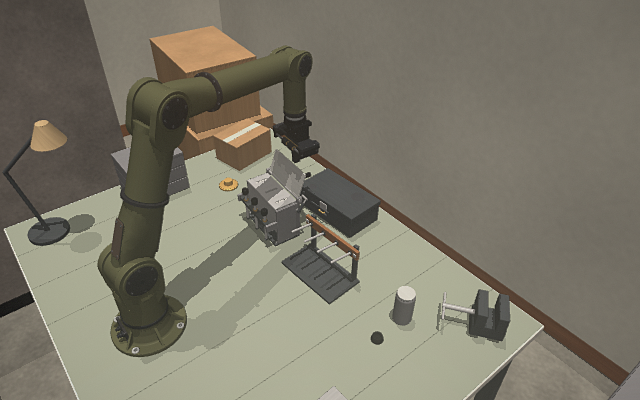

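Both views show the leaf open, standing up leaned back at about (290,170) in the side view, with the gripper clear of it. I'll raise and look down with the wrist camera at the nests.

```bash
python3 -m creep '[{"fingers":0,"x":-2,"y":0,"z":0,"twist":0},{"fingers":0,"x":-2.5,"y":0.3,"z":0,"twist":0},{"fingers":0,"x":-2.5,"y":0.3,"z":0,"twist":0},{"fingers":0,"x":-2.5,"y":0.3,"z":0,"twist":0}]'
python3 look.py e side wrist
```

```text
time: 4.13
position: [0.656, 0.1458, 0.352]
tool_rot: [-1.16, 1.232, 1.151]
ft_force: [-0.2, -0.2, 0.2]
grip_width: 0.003
4.2333 [0.6552 0.145  0.3462] tooly [-0.997  0.071 -0.003] [-0.12  0.35 -0.19  1.17  0.07  1.62  1.2 ] F [-0.1  0.4 -0.1] w 0.004
```

View pics/e_wrist.png

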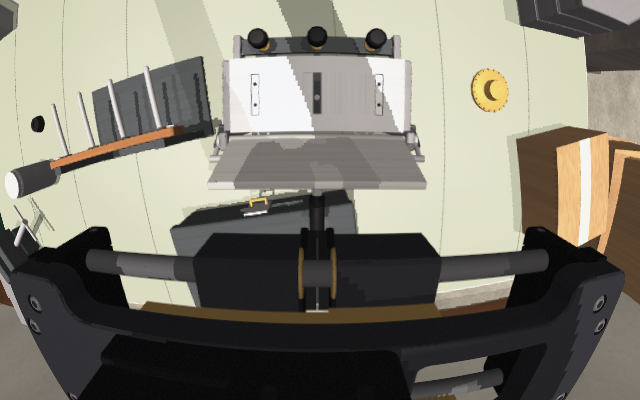

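```bash
python3 - <<'E'
from h import *
px=cv2.imread("pics/e_wrist.png"); cv2.imwrite("pics/e_zoom.png",cv2.resize(px[20:200,200:440],None,fx=3.3,fy=3.3,interpolation=cv2.INTER_CUBIC))
W=np.load("e_wrist.npy")
for r,c in [(95,255),(95,317),(95,380),(80,255),(110,317),(90,285)]:
    print(r,c,W[r,c].round(4))
m=(W[...,2]<.15)&(W[...,2]>.03)&(W[...,0]>.53)&(W[...,0]<.595)&(W[...,1]>.12)&(W[...,1]<.18)
P=W[m]; print("empty nest",m.sum(),P.min(0),P.max(0))
m=(W[...,2]>.145)&(W[...,2]<.157)&(W[...,0]>.455)&(W[...,0]<.515)&(W[...,1]>.0)&(W[...,1]<.3)&(px.max(2)<70)
k,l,st,c=cv2.connectedComponentsWithStats(m.astype(np.uint8))
for i in range(1,k):
  if st[i,4]>20: P=W[l==i]; print(st[i,4],cv2.minEnclosingCircle((P[:,:2]*1000).astype(np.float32)))
# block top
m=(abs(W[...,2]-.160)<.002)&(W[...,0]>.5)&(W[...,0]<.62)&(W[...,1]>0)&(W[...,1]<.3)
print(rect(W[m][:,:2]))
E
```

```text
95 255 [0.5568 0.0819 0.1581]
95 317 [0.5581 0.1522 0.062 ]
95 380 [0.5668 0.223  0.158 ]
80 255 [0.5394 0.0831 0.1574]
110 317 [0.5798 0.1507 0.0618]
90 285 [0.5548 0.1166 0.1597]
empty nest 312 [0.53594707 0.14554843 0.03306175] [0.5844127  0.15791799 0.14717222]
297 ((491.4547424316406, 156.25582885742188), 11.723677635192871)
281 ((487.1943359375, 87.2947006225586), 11.544218063354492)
275 ((497.0205993652344, 225.888427734375), 11.352806091308594)
((567.4010009765625, 140.46653747558594), (225.66915893554688, 108.1436996459961), 88.62293243408203)
```

View pics/e_zoom.png

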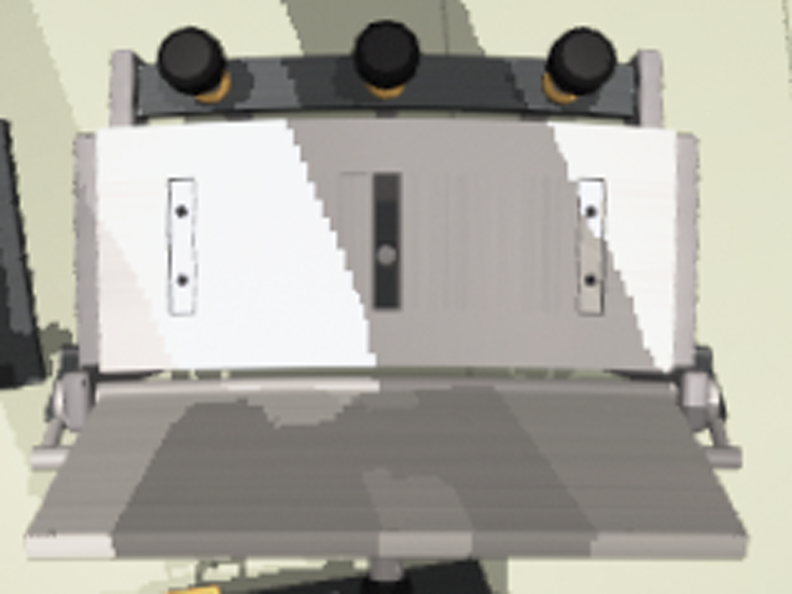

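Nests 0 and 2 hold flush plates, and nest 1 is empty with its rod visible. Knob 0 is at about (0.486,0.087). Moving above it.

```bash
python3 -m creep '[{"fingers":0.5,"x":0,"y":4.12,"z":-1.755,"twist":0},{"fingers":0.5,"x":0,"y":4.12,"z":-1.755,"twist":0},{"fingers":0.5,"x":0,"y":4.12,"z":-1.755,"twist":0},{"fingers":0.5,"x":0,"y":4.12,"z":-1.755,"twist":0},{"fingers":0.5,"x":0,"y":4.12,"z":-1.755,"twist":0},{"fingers":0.5,"x":3,"y":4.12,"z":-1.755,"twist":0},{"fingers":0.5,"x":3,"y":4.12,"z":-1.755,"twist":0},{"fingers":0.5,"x":3,"y":4.12,"z":-1.755,"twist":0},{"fingers":0.5,"x":3,"y":4.12,"z":-1.755,"twist":0},{"fingers":0.5,"x":3,"y":4.12,"z":-1.755,"twist":0}]'
python3 look.py f side wrist
```

```text
time: 5.07
position: [0.4839, 0.0858, 0.2224]
tool_rot: [-1.154, 1.247, 1.16]
ft_force: [0.3, 0.7, -0.2]
grip_width: 0.495
5.1667 [0.487  0.0866 0.2264] tooly [-0.997  0.071 -0.002] [-0.04 -0.01 -0.19  1.82 -0.    1.33  1.27] F [0.6 0.6 0.4] w 0.5
```

View pics/f_wrist.png

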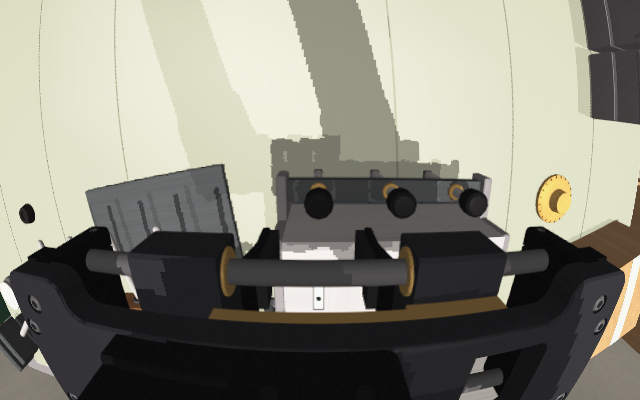

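Knob 0, at (319,203), is centred between the fingers (about 262 and 370). I'll descend and grip.

```bash
python3 -m creep '[{"fingers":0.5,"x":1,"y":0,"z":0,"twist":0},{"fingers":0.5,"x":2,"y":0,"z":0,"twist":0},{"fingers":0.5,"x":2.6,"y":0,"z":0,"twist":0},{"fingers":0.5,"x":2.6,"y":0,"z":0,"twist":0},{"fingers":0.5,"x":2.6,"y":0,"z":0,"twist":0},{"fingers":0.2,"x":2.6,"y":0,"z":0,"twist":0},{"fingers":0.2,"x":2.6,"y":0,"z":0,"twist":0},{"fingers":0.2,"x":2.6,"y":0,"z":0,"twist":0},{"fingers":0.2,"x":2.6,"y":0,"z":0,"twist":0},{"fingers":0.2,"x":2.6,"y":0,"z":0,"twist":0}]' 55
python3 look.py g side
```

```text
time: 6.0
position: [0.4873, 0.0875, 0.1223]
tool_rot: [-1.157, 1.238, 1.155]
ft_force: [-0.1, 2.3, 5.2]
grip_width: 0.252
6.05 [0.4873 0.0875 0.1223] tooly [-0.997  0.071 -0.003] [-0.04  0.08 -0.19  1.95  0.02  1.11  1.26] F [0.2 2.4 6.6] w 0.25
```

```bash
python3 -m creep '[{"fingers":0.1,"x":-0.15,"y":0,"z":0,"twist":0},{"fingers":0.1,"x":-0.3,"y":0,"z":0,"twist":0},{"fingers":0.1,"x":-0.45,"y":0,"z":0,"twist":0},{"fingers":0.1,"x":-0.6,"y":0,"z":0,"twist":0},{"fingers":0.1,"x":-0.75,"y":0,"z":0,"twist":0},{"fingers":0.1,"x":-0.92,"y":0,"z":0,"twist":0},{"fingers":0.1,"x":-0.92,"y":0,"z":0,"twist":0},{"fingers":0.1,"x":-0.92,"y":0,"z":0,"twist":0}]'
python3 look.py h side wrist
```

```text
time: 6.72
position: [0.4872, 0.0875, 0.1578]
tool_rot: [-1.157, 1.238, 1.155]
ft_force: [3.2, 3.2, -2.2]
grip_width: 0.254
6.8167 [0.4872 0.0875 0.1578] tooly [-0.997  0.071 -0.003] [-0.04  0.04 -0.19  1.91  0.01  1.19  1.26] F [ 4.4  2.6 -2.2] w 0.255
```

```bash
python3 - <<'E'
import cv2
px=cv2.imread("pics/h_side.png"); cv2.imwrite("pics/h_zoom.png",cv2.resize(px[130:310,200:400],None,fx=3.3,fy=3.3,interpolation=cv2.INTER_CUBIC))
E
```

```text
(no output)
```

View pics/h_zoom.png

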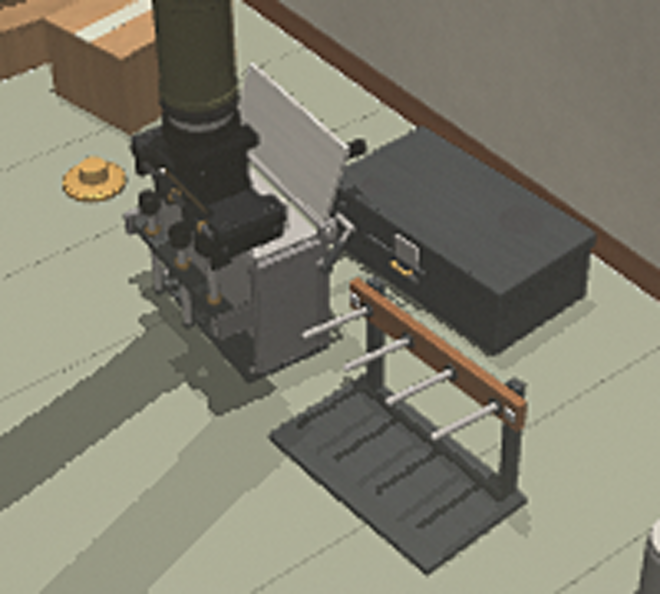

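```bash
python3 -m creep '[{"fingers":0.5,"x":0,"y":0,"z":0,"twist":0},{"fingers":0.5,"x":0,"y":0,"z":0,"twist":0},{"fingers":0.5,"x":0,"y":0,"z":0,"twist":0},{"fingers":0.5,"x":-1,"y":0,"z":0,"twist":0},{"fingers":0.5,"x":-2,"y":0,"z":0,"twist":0},{"fingers":0.5,"x":-2,"y":0,"z":3.5,"twist":0},{"fingers":0.5,"x":-2,"y":0,"z":3.5,"twist":0},{"fingers":0.5,"x":-2,"y":0,"z":3.5,"twist":0},{"fingers":0.5,"x":-2,"y":0,"z":3.5,"twist":0},{"fingers":0.5,"x":-2,"y":0,"z":3.5,"twist":0},{"fingers":0.5,"x":-2,"y":0,"z":3.5,"twist":0}]'
python3 look.py i side wrist scene
python3 - <<'E'
from h import *
px=cv2.imread("pics/i_side.png"); cv2.imwrite("pics/i_zoom.png",cv2.resize(px[130:310,200:400],None,fx=3.3,fy=3.3,interpolation=cv2.INTER_CUBIC))
for n in ["side","wrist","scene"]:
    W=np.load(f"i_{n}.npy"); p=cv2.imread(f"pics/i_{n}.png")
    m=(abs(W[...,0]-.486)<.014)&(abs(W[...,1]-.087)<.014)&(p.max(2)<80)&(W[...,2]>.12)
    if m.sum(): print(n,"knob0 z max",np.percentile(W[m][:,2],95),m.sum())
    m=(abs(W[...,0]-.555)<.025)&(abs(W[...,1]-.082)<.012)&(W[...,2]>.175)&(W[...,2]<.2)
    if m.sum(): print(n,"plate top",np.percentile(W[m][:,2],95),m.sum(),W[m].mean(0))
    m=(abs(W[...,0]-.497)<.02)&(abs(W[...,1]-.226)<.02)&(p.max(2)<80)&(W[...,2]>.145)&(W[...,2]<.156)
    if m.sum()>9: print(n,"knob2",cv2.minEnclosingCircle((W[m][:,:2]*1000).astype(np.float32)))
E
```

```text
time: 7.73
position: [0.4954, 0.2261, 0.2368]
tool_rot: [-1.158, 1.243, 1.158]
ft_force: [-0.6, 0.1, 0.1]
grip_width: 0.498
7.8833 [0.4962 0.2238 0.2371] tooly [-0.997  0.074  0.   ] [-0.18  0.11 -0.31  1.68  0.03  1.36  1.  ] F [ 0.4 -1.2 -0.3] w 0.498
side knob0 z max 0.18925214243586522 43
side plate top 0.1948539196921387 69 [0.55344976 0.079366   0.18661684]
side knob2 ((492.1151123046875, 221.86395263671875), 11.90121841430664)
wrist knob0 z max 0.18774635724192082 827
wrist knob2 ((495.5361328125, 226.3113250732422), 11.930364608764648)
scene knob0 z max 0.1873640972424273 50
scene plate top 0.1942176607061859 73 [0.55614141 0.0778252  0.18714087]
scene knob2 ((496.8509826660156, 222.23529052734375), 10.098394393920898)
```

View pics/i_zoom.png

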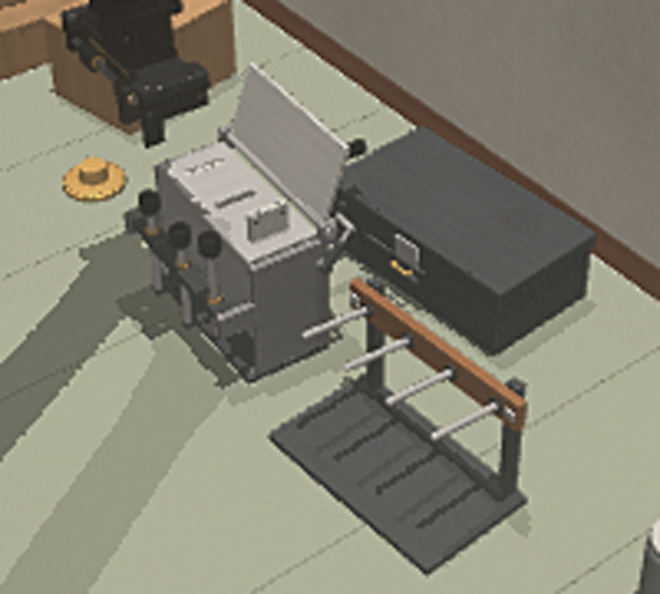

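View pics/i_wrist.png

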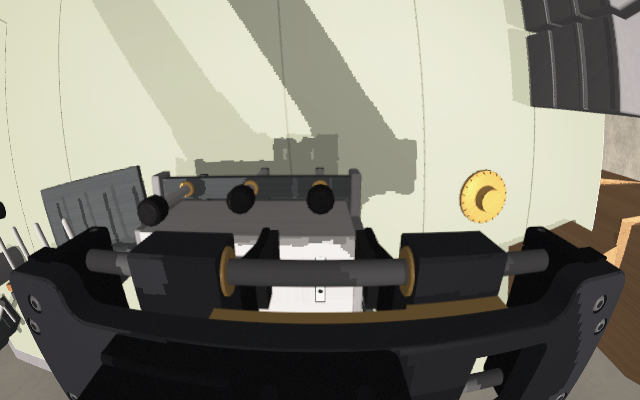

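Plate 0 stands proud at about (265,222) in the zoom (top z 0.194), and knob 0 is fully up (top about 0.188). Knob 2, at (320,198), is centred under the fingers. Gripping knob 2.

```bash
python3 -m creep '[{"fingers":0.5,"x":1,"y":0,"z":0,"twist":0},{"fingers":0.5,"x":2,"y":0,"z":0,"twist":0},{"fingers":0.5,"x":2.9,"y":0,"z":0,"twist":0},{"fingers":0.5,"x":2.9,"y":0,"z":0,"twist":0},{"fingers":0.5,"x":2.9,"y":0,"z":0,"twist":0},{"fingers":0.1,"x":2.9,"y":0,"z":0,"twist":0},{"fingers":0.1,"x":2.9,"y":0,"z":0,"twist":0},{"fingers":0.1,"x":2.9,"y":0,"z":0,"twist":0},{"fingers":0.1,"x":2.9,"y":0,"z":0,"twist":0},{"fingers":0.1,"x":2.9,"y":0,"z":0,"twist":0}]' 55
python3 look.py j scene
```

```text
time: 8.72
position: [0.4972, 0.2272, 0.1234]
tool_rot: [-1.157, 1.238, 1.155]
ft_force: [0.3, 1.2, 5.2]
grip_width: 0.257
8.7667 [0.4972 0.2272 0.1234] tooly [-0.997  0.071 -0.003] [-0.19  0.19 -0.32  1.83  0.06  1.13  0.97] F [0.3 1.5 6.2] w 0.253
```

```bash
python3 -m creep '[{"fingers":0.1,"x":-0.15,"y":0,"z":0,"twist":0},{"fingers":0.1,"x":-0.3,"y":0,"z":0,"twist":0},{"fingers":0.1,"x":-0.45,"y":0,"z":0,"twist":0},{"fingers":0.1,"x":-0.6,"y":0,"z":0,"twist":0},{"fingers":0.1,"x":-0.75,"y":0,"z":0,"twist":0},{"fingers":0.1,"x":-0.92,"y":0,"z":0,"twist":0},{"fingers":0.1,"x":-0.92,"y":0,"z":0,"twist":0},{"fingers":0.1,"x":-0.92,"y":0,"z":0,"twist":0},{"fingers":0.5,"x":-0.92,"y":0,"z":0,"twist":0},{"fingers":0.5,"x":-0.92,"y":0,"z":0,"twist":0},{"fingers":0.5,"x":-0.92,"y":0,"z":0,"twist":0},{"fingers":0.5,"x":-1.9,"y":0,"z":0,"twist":0},{"fingers":0.5,"x":-2.9,"y":0,"z":0,"twist":0},{"fingers":0.5,"x":-3.5,"y":0,"z":0,"twist":0},{"fingers":0.5,"x":-3.5,"y":0,"z":0,"twist":0},{"fingers":0.5,"x":-3.5,"y":0,"z":0,"twist":0}]'
python3 look.py k side wrist scene
python3 - <<'E'
from h import *
px=cv2.imread("pics/k_side.png"); cv2.imwrite("pics/k_zoom.png",cv2.resize(px[130:310,200:400],None,fx=3.3,fy=3.3,interpolation=cv2.INTER_CUBIC))
for n in ["side","wrist","scene"]:
    W=np.load(f"k_{n}.npy"); p=cv2.imread(f"pics/k_{n}.png")
    for c in [(.486,.087),(.491,.156),(.497,.226)]:
        m=(abs(W[...,0]-c[0])<.014)&(abs(W[...,1]-c[1])<.014)&(p.max(2)<80)&(W[...,2]>.12)&(W[...,2]<.22)
        if m.sum(): print(n,"knob z",np.percentile(W[m][:,2],95),m.sum())
    for c in [(.555,.082),(.565,.221)]:
        m=(abs(W[...,0]-c[0])<.03)&(abs(W[...,1]-c[1])<.012)&(W[...,2]>.19)&(W[...,2]<.2)
        if m.sum(): print(n,"plate",np.percentile(W[m][:,2],95),m.sum(),rect(W[m][:,:2]))
E
```

```text
time: 10.1
position: [0.4964, 0.226, 0.263]
tool_rot: [-1.157, 1.24, 1.155]
ft_force: [-0.1, -0.1, -0.0]
grip_width: 0.495
10.25 [0.495  0.2253 0.2597] tooly [-0.997  0.072  0.003] [-0.18  0.1  -0.31  1.65  0.03  1.4   1.  ] F [-0.1  1.  -0.7] w 0.498
side knob z 0.1910301703068576 44
side knob z 0.15343120459584636 40
side knob z 0.1896529559263253 38
side plate 0.19538770090290145 27 ((553.7540893554688, 81.67835998535156), (15.024489402770996, 44.54458236694336), 80.01910400390625)
side plate 0.1975147411327912 25 ((559.5955200195312, 218.42962646484375), (46.52198791503906, 13.291531562805176), 1.0874909162521362)
wrist knob z 0.18784847471505076 687
wrist knob z 0.15242032845997888 555
wrist knob z 0.18745445894855314 737
wrist plate 0.1935591628160864 158 ((578.447998046875, 220.3733673095703), (6.262204170227051, 22.15550422668457), 85.89395141601562)
scene knob z 0.18762432039677407 46
scene knob z 0.1522358956529225 30
scene knob z 0.18775251501010948 40
scene plate 0.19505196167387906 35 ((553.5513916015625, 79.5703353881836), (8.939860343933105, 48.75292205810547), 85.40506744384766)
scene plate 0.19354685808087307 25 ((564.7027587890625, 219.99655151367188), (9.692432403564453, 45.4149169921875), 87.76146697998047)
```

View pics/k_zoom.png

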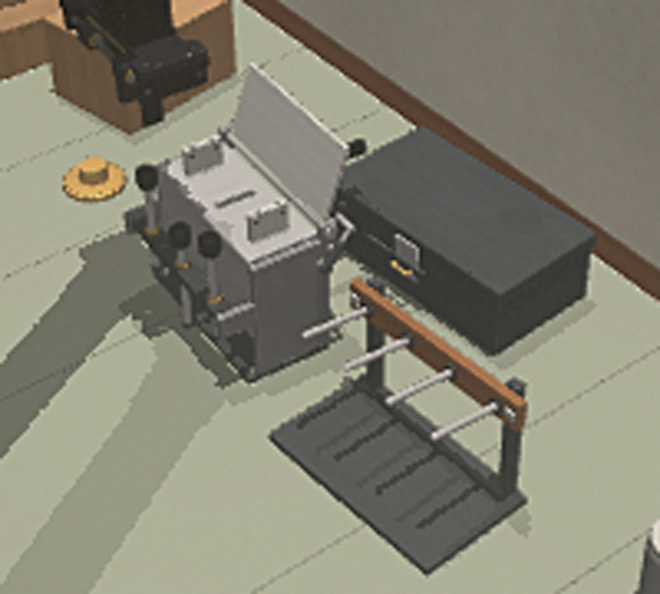

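Both plates stand up 35 mm and the middle knob is still down. Next I'll grip plate 2.

```bash
python3 -m creep '[{"fingers":0.5,"x":0,"y":-1,"z":-0.02,"twist":0},{"fingers":0.5,"x":0,"y":-1.72,"z":-0.02,"twist":0},{"fingers":0.5,"x":0,"y":-1.72,"z":-0.02,"twist":0},{"fingers":0.5,"x":0,"y":-1.72,"z":-0.02,"twist":0},{"fingers":0.5,"x":0.8,"y":-1.72,"z":-0.02,"twist":0},{"fingers":0.5,"x":1.6,"y":-1.72,"z":-0.02,"twist":0},{"fingers":0.5,"x":2.32,"y":-1.72,"z":-0.02,"twist":0},{"fingers":0.5,"x":2.32,"y":-1.72,"z":-0.02,"twist":0},{"fingers":0.5,"x":2.32,"y":-1.72,"z":-0.02,"twist":0}]' 35
python3 look.py l side scene wrist
```

```text
time: 11.0
position: [0.5625, 0.2202, 0.1675]
tool_rot: [-1.156, 1.245, 1.159]
ft_force: [-0.1, -0.5, 1.2]
grip_width: 0.506
11.15 [0.565  0.2209 0.1707] tooly [-0.997  0.071 -0.002] [-0.17  0.27 -0.29  1.63  0.08  1.25  1.02] F [-0.1  1.   0.2] w 0.501
```

```bash
python3 -m creep '[{"fingers":0.3,"x":0,"y":0,"z":0,"twist":0},{"fingers":0.2,"x":0,"y":0,"z":0,"twist":0},{"fingers":0.0,"x":0,"y":0,"z":0,"twist":0},{"fingers":0.0,"x":0,"y":0,"z":0,"twist":0},{"fingers":0.0,"x":0,"y":0,"z":0,"twist":0},{"fingers":0.0,"x":0,"y":0,"z":0,"twist":0},{"fingers":0.0,"x":0,"y":0,"z":0,"twist":0}]' 35
python3 look.py m side scene wrist
```

```text
time: 11.73
position: [0.5644, 0.2216, 0.1687]
tool_rot: [-1.155, 1.24, 1.158]
ft_force: [0.9, 1.1, 0.2]
grip_width: 0.09
11.8833 [0.5644 0.2214 0.1687] tooly [-0.997  0.071 -0.   ] [-0.17  0.27 -0.29  1.63  0.08  1.25  1.02] F [0.5 2.7 0.1] w 0.091
```

```bash
python3 -m creep '[{"fingers":0.0,"x":-0.3,"y":0,"z":0,"twist":0},{"fingers":0.0,"x":-0.7,"y":0,"z":0,"twist":0},{"fingers":0.0,"x":-1.1,"y":0,"z":0,"twist":0},{"fingers":0.0,"x":-1.5,"y":0,"z":0,"twist":0},{"fingers":0.0,"x":-1.9,"y":0,"z":0,"twist":0},{"fingers":0.0,"x":-2.3,"y":0,"z":0,"twist":0},{"fingers":0.0,"x":-2.8,"y":0,"z":0,"twist":0},{"fingers":0.0,"x":-3.3,"y":0,"z":0,"twist":0},{"fingers":0.0,"x":-3.3,"y":0,"z":0,"twist":0},{"fingers":0.0,"x":-3.3,"y":0,"z":0,"twist":0}]'
python3 look.py n side scene wrist
python3 - <<'E'
import cv2
px=cv2.imread("pics/n_scene.png"); cv2.imwrite("pics/n_zoom.png",cv2.resize(px[110:310,200:440],None,fx=3.3,fy=3,interpolation=cv2.INTER_CUBIC))
E
```

```text
time: 12.72
position: [0.5649, 0.2198, 0.3013]
tool_rot: [-1.157, 1.241, 1.155]
ft_force: [0.7, -0.3, -1.8]
grip_width: 0.089
12.8667 [0.5638 0.2196 0.2988] tooly [-0.997  0.072  0.002] [-0.17  0.22 -0.29  1.44  0.06  1.5   1.04] F [-0.8  1.2 -1.5] w 0.085
```

View pics/n_zoom.png

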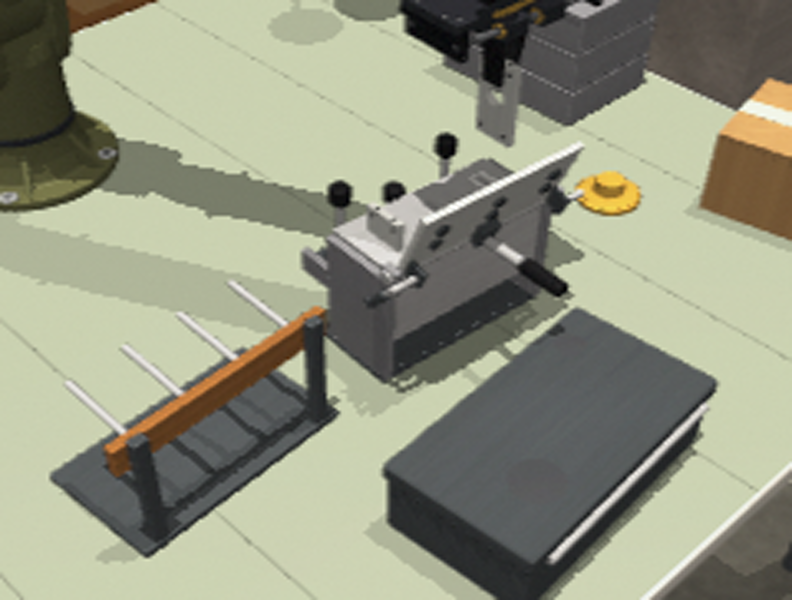

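The plate hangs straight in the fingers at about (495,100) in the zoom. Before carrying it I'll re-measure the rack base, rail and pegs.

```bash
cat > rack.py <<'E'
import sys
from h import *
t=sys.argv[1]
out=[]
for n in sys.argv[2:]:
    W=np.load(f"{t}_{n}.npy"); p=cv2.imread(f"pics/{t}_{n}.png"); hsv=cv2.cvtColor(p,cv2.COLOR_BGR2HSV)
    reg=(W[...,0]>.38)&(W[...,0]<.72)&(W[...,1]<.02)&(W[...,1]>-.38)
    k=reg&(abs(W[...,2]-.01)<.003)&(p.max(2)<110)
    (c,s,a)=rect(W[k][:,:2]); print(n,"base",np.round(c,1),np.round(s,1),round(a,2))
    k=reg&(hsv[...,0]<18)&(hsv[...,1]>120)&(W[...,2]>.11)&(W[...,2]<.165)
    (c2,s2,a2)=rect(W[k][:,:2]); print(n,"rail",np.round(c2,1),np.round(s2,1),round(a2,2))
    if a>45:a-=90
    th=np.radians(a); X=np.array([np.cos(th),np.sin(th)]); Y=np.array([-X[1],X[0]])
    # pegs in rack frame
    k=reg&(W[...,2]>.137)&(W[...,2]<.158)&(hsv[...,1]<60)&(p.max(2)>90)
    Q=W[k]; d=Q[:,:2]-np.array(c)/1000
    xr,yr=d@X,d@Y
    for y0 in (-.093,-.031,.031,.093):
        q=(abs(yr-y0)<.015)&(xr<.04)&(xr>-.06)
        if q.sum()>5:
            f=np.polyfit(xr[q],yr[q],1); print("  peg",y0,q.sum(),"y(x)=",f.round(4),"xmin",xr[q].min().round(4),"world at tip",(np.array(c)/1000+X*-.042+Y*np.polyval(f,-.042)).round(4),"z~",np.median(Q[q][:,2]).round(4))
E
python3 rack.py n scene side
```

```text
scene base [ 543.1 -155.1] [140.1 243.1] 3.93
scene rail [ 593.9 -151.3] [ 15.1 242.1] 3.97
  peg -0.093 78 y(x)= [ 0.0136 -0.0925] xmin -0.0432 world at tip [ 0.5075 -0.2508] z~ 0.1446
  peg -0.031 67 y(x)= [-0.0124 -0.0304] xmin -0.0402 world at tip [ 0.5032 -0.1878] z~ 0.1449
  peg 0.031 62 y(x)= [-0.0013  0.0312] xmin -0.0419 world at tip [ 0.499  -0.1268] z~ 0.1458
  peg 0.093 57 y(x)= [0.0004 0.0933] xmin -0.0434 world at tip [ 0.4948 -0.0649] z~ 0.1444
side base [ 541.  -147.4] [147.9 260.3] 3.22
side rail [ 590.  -148.6] [ 16.6 242.8] 3.29
  peg -0.093 52 y(x)= [ 0.0053 -0.0989] xmin -0.0408 world at tip [ 0.5047 -0.2488] z~ 0.1464
  peg -0.031 52 y(x)= [ 0.0122 -0.0375] xmin -0.0425 world at tip [ 0.5012 -0.1877] z~ 0.145
  peg 0.031 45 y(x)= [0.034  0.0247] xmin -0.0425 world at tip [ 0.4978 -0.1266] z~ 0.1461
  peg 0.093 46 y(x)= [0.0214 0.0873] xmin -0.0439 world at tip [ 0.4943 -0.0635] z~ 0.1459
```

```bash
python3 -m creep '[{"fingers":0,"x":0,"y":0.05,"z":-0.35,"twist":0.5},{"fingers":0,"x":0,"y":0.15,"z":-1.0,"twist":1.5},{"fingers":0,"x":0,"y":0.25,"z":-1.8,"twist":2.8},{"fingers":0,"x":0,"y":0.35,"z":-2.6,"twist":4.1},{"fingers":0,"x":0,"y":0.47,"z":-3.4,"twist":5.4},{"fingers":0,"x":0,"y":0.6,"z":-4.2,"twist":6.7},{"fingers":0,"x":0,"y":0.7,"z":-5.0,"twist":8},{"fingers":0,"x":0,"y":0.8,"z":-5.8,"twist":9.3},{"fingers":0,"x":0,"y":0.93,"z":-6.6,"twist":10.6},{"fingers":0,"x":0,"y":1.05,"z":-7.4,"twist":11.9},{"fingers":0,"x":0,"y":1.15,"z":-8.2,"twist":13.2},{"fingers":0,"x":0,"y":1.25,"z":-9.0,"twist":14.5},{"fingers":0,"x":0,"y":1.38,"z":-9.8,"twist":15.7},{"fingers":0,"x":0,"y":1.45,"z":-10.32,"twist":16.42},{"fingers":0,"x":0,"y":1.45,"z":-10.32,"twist":16.42},{"fingers":0,"x":0,"y":1.45,"z":-10.32,"twist":16.42},{"fingers":0,"x":0,"y":1.45,"z":-10.32,"twist":16.42}]'
python3 look.py o side scene wrist; python3 rack.py o wrist scene side
```

```text
time: 14.28
position: [0.4771, -0.1862, 0.3001]
tool_rot: [-0.052, 1.571, 0.054]
ft_force: [0.6, -0.1, -0.6]
grip_width: 0.087
14.4333 [ 0.4775 -0.1857  0.3004] tooly [-0.069  0.998  0.   ] [ 0.23 -0.    0.09  1.67 -0.    1.48  0.39] F [ 0.2  0.5 -0.6] w 0.086
wrist base [ 542.3 -152.3] [138.  241.6] 4.0
wrist rail [ 591.3 -132.1] [ 12.7 209.1] 3.49
  peg -0.093 12 y(x)= [ 0.0027 -0.0905] xmin -0.0378 world at tip [ 0.5067 -0.2456] z~ 0.1514
  peg -0.031 516 y(x)= [-0.0109 -0.0305] xmin -0.0403 world at tip [ 0.5025 -0.1852] z~ 0.1457
  peg 0.031 554 y(x)= [-0.0065  0.0312] xmin -0.0401 world at tip [ 0.4982 -0.1238] z~ 0.1455
  peg 0.093 534 y(x)= [-0.0005  0.0926] xmin -0.0402 world at tip [ 0.494  -0.0628] z~ 0.1458
scene base [ 542.1 -154.2] [141.8 244. ] 3.95
scene rail [ 592.9 -151.3] [ 15.  243.5] 4.36
  peg -0.093 76 y(x)= [ 0.0171 -0.0935] xmin -0.0421 world at tip [ 0.5067 -0.2511] z~ 0.1449
  peg -0.031 67 y(x)= [-0.0126 -0.0315] xmin -0.0386 world at tip [ 0.5023 -0.188 ] z~ 0.1458
  peg 0.031 63 y(x)= [-0.0027  0.0302] xmin -0.0412 world at tip [ 0.4981 -0.1268] z~ 0.1452
  peg 0.093 57 y(x)= [0.0027 0.0922] xmin -0.0397 world at tip [ 0.4939 -0.0652] z~ 0.1448
side base [ 598.4 -140.9] [297.5 256.3] 12.32
side rail [ 592.  -175.6] [ 15.9 186.1] 4.77
  peg -0.093 18 y(x)= [-0.088 -0.1  ] xmin -0.0588 world at tip [ 0.5779 -0.244 ] z~ 0.1411
  peg -0.031 23 y(x)= [-0.1347 -0.0401] xmin -0.0585 world at tip [ 0.5647 -0.1835] z~ 0.1411
  peg 0.031 17 y(x)= [-0.0435  0.0249] xmin -0.0443 world at tip [ 0.5516 -0.1237] z~ 0.1404
  peg 0.093 17 y(x)= [-0.1819  0.0839] xmin -0.0592 world at tip [ 0.5378 -0.0605] z~ 0.145
```

View pics/o_wrist.png

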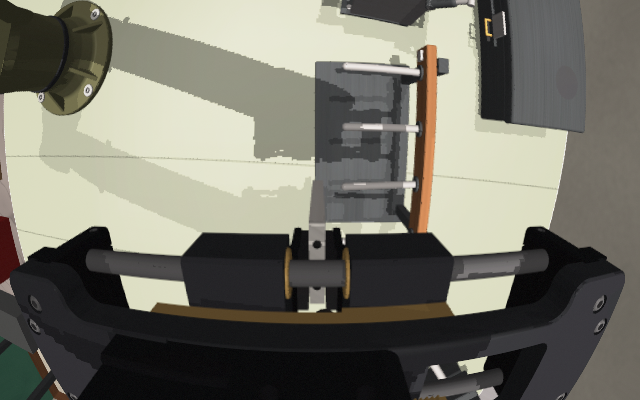

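View pics/o_scene.png

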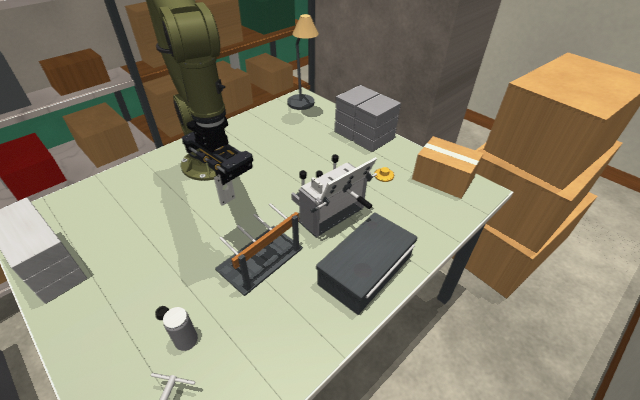

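The wrist view shows pegs 1–3 at (380,186), (380,127) and (382,68), and the plate edge-on at (318,200). Peg 1's tip is at (0.5025,-0.1852). Next, the plate's own position in hand.

```bash
cat > eye.py <<'E'
import sys
from h import *
# plate in hand: points below the tcp
t=sys.argv[1]
s=state(); T=s["position"]; M=R.from_rotvec(s["tool_rot"]).as_matrix()
for n in sys.argv[2:]:
    W=np.load(f"{t}_{n}.npy"); L=(W-T)@M   # tool coords x down,y,z
    m=(L[...,0]>.003)&(L[...,0]<.085)&(abs(L[...,1])<.035)&(abs(L[...,2])<.012)
    if m.sum()<30: print(n,"few",m.sum()); continue
    P=L[m]*1000
    print(n,m.sum(),"down max",np.percentile(P[:,0],[99,100]).round(1),"z",np.percentile(P[:,2],[5,50,95]).round(1))
    for lo,hi in((35,50),(50,70)):
        q=P[(P[:,0]>lo)&(P[:,0]<hi)]; print("   y ext",lo,np.percentile(q[:,1],[1,99]).round(1),"mid",np.percentile(q[:,1],[1,99]).mean().round(1))
    a=np.polyfit(P[:,0],P[:,2],1); print("   z tilt deg",np.degrees(np.arctan(a[0])).round(2))
    # hole: not-plate pixels inside the plate's contour
    mm=m.astype(np.uint8); c,_=cv2.findContours(mm,cv2.RETR_CCOMP,cv2.CHAIN_APPROX_NONE)
    for k in c:
        if 8<=len(k)<60:
            x,y,w,h=cv2.boundingRect(k)
            q=k[:,0]; print("   contour",(x,y,w,h), "L mean",L[q[:,1],q[:,0]].mean(0).round(4))
E
python3 eye.py o scene side
```

```text
scene 295 down max [71.7 72.5] z [-1.5  2.6  4.7]
   y ext 35 [-26.1  20. ] mid -3.1
   y ext 50 [-25.9  20. ] mid -2.9
   z tilt deg 0.54
side 187 down max [72.6 75. ] z [-7.9 -5.3  0.4]
   y ext 35 [-27.7  20.2] mid -3.7
   y ext 50 [-25.5  21.3] mid -2.1
   z tilt deg 0.27
   contour (305, 219, 12, 23) L mean [ 0.0393 -0.0033 -0.0032]
```

```bash
python3 -m creep '[{"fingers":0,"x":0.5,"y":-0.02,"z":0,"twist":0},{"fingers":0,"x":1.3,"y":-0.02,"z":0,"twist":0},{"fingers":0,"x":2.1,"y":-0.02,"z":0,"twist":0},{"fingers":0,"x":2.9,"y":-0.02,"z":0,"twist":0},{"fingers":0,"x":3.33,"y":-0.02,"z":0,"twist":0},{"fingers":0,"x":3.33,"y":-0.02,"z":0,"twist":0},{"fingers":0,"x":3.33,"y":-0.02,"z":0,"twist":0}]'
python3 look.py p side scene wrist; python3 rack.py p wrist;python3 eye.py p scene side
python3 - <<'E'
import cv2
px=cv2.imread("pics/p_scene.png"); cv2.imwrite("pics/p_zoom.png",cv2.resize(px[140:300,170:330],None,fx=4,fy=3.75,interpolation=cv2.INTER_CUBIC))
E
```

```text
time: 15.02
position: [0.477, -0.1871, 0.167]
tool_rot: [-0.053, 1.572, 0.054]
ft_force: [0.3, 0.4, -0.2]
grip_width: 0.085
15.1667 [ 0.4787 -0.1882  0.1695] tooly [-0.067  0.998 -0.001] [ 0.23  0.06  0.1   1.86 -0.01  1.21  0.4 ] F [ 0.1  0.5 -1.1] w 0.089
wrist base [ 541.5 -143.6] [139.1 227.2] 3.69
wrist rail [ 597.  -142.7] [ 22.7 230.9] 3.76
  peg -0.093 15 y(x)= [-0.0477 -0.0988] xmin 0.0377 world at tip [ 0.5058 -0.2429] z~ 0.1388
  peg -0.031 1126 y(x)= [-0.0131 -0.0383] xmin -0.0406 world at tip [ 0.502 -0.184] z~ 0.1454
  peg 0.031 1402 y(x)= [0.0043 0.0226] xmin -0.0409 world at tip [ 0.4982 -0.124 ] z~ 0.146
  peg 0.093 1371 y(x)= [0.0032 0.0836] xmin -0.041 world at tip [ 0.4942 -0.063 ] z~ 0.146
scene 197 down max [72.3 75.9] z [-2.6  1.9  3.9]
   y ext 35 [-25.3  19. ] mid -3.1
   y ext 50 [-25.   15.3] mid -4.9
   z tilt deg 0.7
   contour (224, 219, 17, 19) L mean [ 0.0412 -0.0054  0.0001]
side 167 down max [74.2 75.9] z [-9.1 -6.3 -1.8]
   y ext 35 [-23.3  23. ] mid -0.2
   y ext 50 [-24.1  24.3] mid 0.1
   z tilt deg -0.41
   contour (305, 249, 12, 23) L mean [ 0.0388  0.0003 -0.0052]
```

View pics/p_zoom.png

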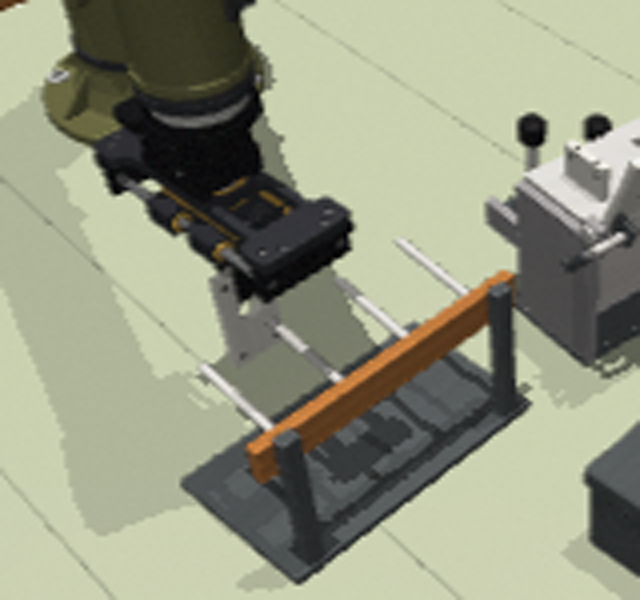

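```bash
python3 -m creep '[{"fingers":0,"x":0,"y":0,"z":0.2,"twist":0},{"fingers":0,"x":0,"y":0,"z":0.4,"twist":0},{"fingers":0,"x":0,"y":0,"z":0.6,"twist":0},{"fingers":0,"x":0.02,"y":0,"z":0.75,"twist":0},{"fingers":0,"x":0.04,"y":0,"z":0.9,"twist":0},{"fingers":0,"x":0.06,"y":0,"z":1.05,"twist":0},{"fingers":0,"x":0.06,"y":0,"z":1.05,"twist":0}]'
python3 look.py q side scene wrist
python3 - <<'E'
import cv2
px=cv2.imread("pics/q_scene.png"); cv2.imwrite("pics/q_zoom.png",cv2.resize(px[140:300,170:330],None,fx=4,fy=3.75,interpolation=cv2.INTER_CUBIC))
px=cv2.imread("pics/q_side.png"); cv2.imwrite("pics/q_zoom2.png",cv2.resize(px[180:320,260:400],None,fx=4,fy=4,interpolation=cv2.INTER_CUBIC))
E
```

```text
time: 15.75
position: [0.5202, -0.1849, 0.1645]
tool_rot: [-0.053, 1.57, 0.053]
ft_force: [-0.1, 0.1, -1.7]
grip_width: 0.091
15.9 [ 0.5188 -0.1854  0.1647] tooly [-0.066  0.998  0.   ] [ 0.22  0.15  0.09  1.78 -0.01  1.22  0.37] F [ 0.  -1.  -1.1] w 0.089
```

View pics/q_zoom.png

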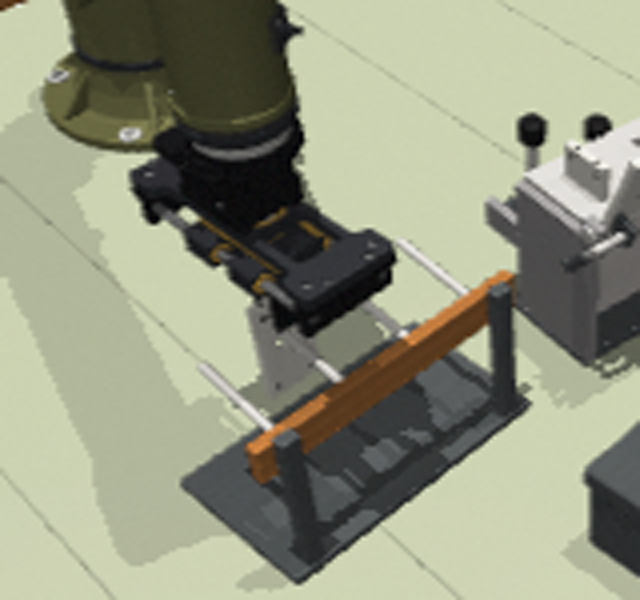

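View pics/q_zoom2.png

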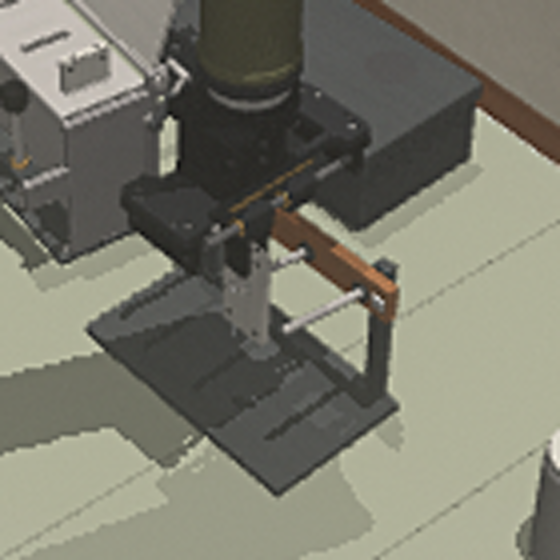

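No force, the rack is unmoved, and the plate is past peg 1's tip. I'll continue and lower it onto the peg.

```bash
python3 -m creep '[{"fingers":0,"x":0.03,"y":0,"z":0.17,"twist":0},{"fingers":0,"x":0.06,"y":0,"z":0.34,"twist":0},{"fingers":0,"x":0.09,"y":0,"z":0.5,"twist":0},{"fingers":0,"x":0.12,"y":0,"z":0.65,"twist":0},{"fingers":0,"x":0.12,"y":0,"z":0.65,"twist":0},{"fingers":0,"x":0.17,"y":0,"z":0.65,"twist":0},{"fingers":0,"x":0.22,"y":0,"z":0.65,"twist":0},{"fingers":0,"x":0.22,"y":0,"z":0.65,"twist":0}]'
python3 look.py r side scene wrist
python3 - <<'E'
import cv2
px=cv2.imread("pics/r_scene.png"); a=cv2.resize(px[140:300,170:330],None,fx=2.5,fy=2.5,interpolation=cv2.INTER_CUBIC)
px=cv2.imread("pics/r_side.png"); b=cv2.resize(px[160:320,250:410],None,fx=2.5,fy=2.5,interpolation=cv2.INTER_CUBIC)
cv2.imwrite("pics/r_zoom.png",cv2.hconcat([a,b]))
E
```

```text
time: 16.57
position: [0.545, -0.1837, 0.1562]
tool_rot: [-0.052, 1.57, 0.052]
ft_force: [0.7, 1.2, -0.9]
grip_width: 0.086
16.7167 [ 0.5449 -0.1837  0.1562] tooly [-0.066  0.998 -0.   ] [ 0.21  0.2   0.08  1.73 -0.02  1.21  0.36] F [ 0.8  0.5 -0.9] w 0.084
```

View pics/r_zoom.png

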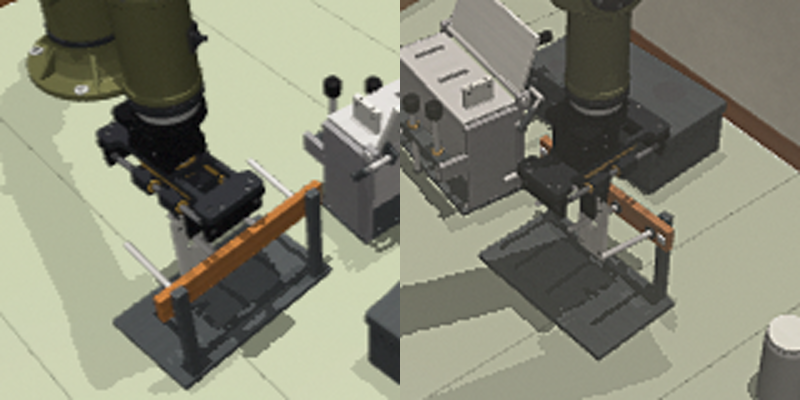

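```bash
python3 -m creep '[{"fingers":0.15,"x":0,"y":0,"z":0,"twist":0},{"fingers":0.22,"x":0,"y":0,"z":0,"twist":0},{"fingers":0.28,"x":0,"y":0,"z":0,"twist":0},{"fingers":0.28,"x":0,"y":0,"z":0,"twist":0},{"fingers":0.28,"x":0,"y":0,"z":0,"twist":0},{"fingers":0.28,"x":0,"y":0,"z":0,"twist":0},{"fingers":0.28,"x":-0.4,"y":0,"z":0,"twist":0},{"fingers":0.28,"x":-0.8,"y":0,"z":0,"twist":0},{"fingers":0.28,"x":-1.6,"y":0,"z":0,"twist":0},{"fingers":0.28,"x":-2.4,"y":0,"z":0,"twist":0},{"fingers":0.28,"x":-3.2,"y":0,"z":0,"twist":0},{"fingers":0.28,"x":-3.2,"y":0,"z":0,"twist":0}]'
python3 look.py s side scene wrist; python3 rack.py s scene side
python3 - <<'E'
import cv2
px=cv2.imread("pics/s_scene.png"); a=cv2.resize(px[160:320,170:330],None,fx=2.5,fy=2.5,interpolation=cv2.INTER_CUBIC)
px=cv2.imread("pics/s_side.png"); b=cv2.resize(px[160:320,250:410],None,fx=2.5,fy=2.5,interpolation=cv2.INTER_CUBIC)
cv2.imwrite("pics/s_zoom.png",cv2.hconcat([a,b]))
E
```

```text
time: 17.72
position: [0.5479, -0.1846, 0.2917]
tool_rot: [-0.055, 1.559, 0.049]
ft_force: [0.9, -0.4, 1.1]
grip_width: 0.281
17.8667 [ 0.545  -0.1836  0.2841] tooly [-0.066  0.998 -0.   ] [ 0.2   0.14  0.09  1.55 -0.01  1.45  0.35] F [-0.2  0.5 -0.1] w 0.281
scene base [ 542.5 -155. ] [141.5 243.7] 4.24
scene rail [ 593.6 -151.9] [ 14.5 241.9] 3.24
  peg -0.093 76 y(x)= [ 0.0148 -0.0927] xmin -0.0431 world at tip [ 0.5075 -0.2511] z~ 0.1446
  peg -0.031 74 y(x)= [-0.0121 -0.0306] xmin -0.0402 world at tip [ 0.5029 -0.1881] z~ 0.1442
  peg 0.031 61 y(x)= [0.0091 0.0312] xmin -0.0409 world at tip [ 0.4984 -0.1273] z~ 0.1459
  peg 0.093 58 y(x)= [-0.0049  0.093 ] xmin -0.0399 world at tip [ 0.4937 -0.0651] z~ 0.1449
side base [ 538.8 -153.3] [142.  249.6] 3.94
side rail [ 590.4 -148.3] [ 15.4 240.3] 4.59
  peg -0.093 53 y(x)= [-0.0064 -0.0932] xmin -0.0389 world at tip [ 0.5033 -0.249 ] z~ 0.1462
  peg -0.031 55 y(x)= [ 0.034  -0.0306] xmin -0.0395 world at tip [ 0.4991 -0.1881] z~ 0.1495
  peg 0.031 43 y(x)= [-0.0143  0.0304] xmin -0.0378 world at tip [ 0.4948 -0.1253] z~ 0.1449
  peg 0.093 46 y(x)= [-0.003  0.092] xmin -0.0409 world at tip [ 0.4906 -0.0643] z~ 0.1458
```

View pics/s_zoom.png

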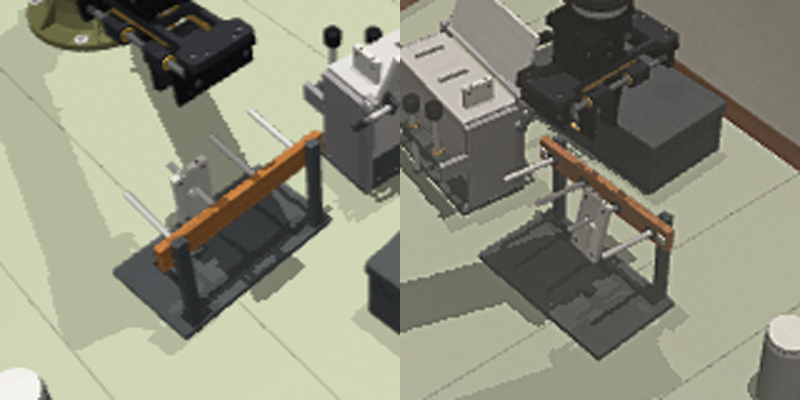

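Plate 2 hangs on peg 1, at about (190,190) on the left and (595,225) on the right, and the rack is unmoved. Next is plate 0.

```bash
python3 -m creep '[{"fingers":0.4,"x":0,"y":0.4,"z":0.04,"twist":-1},{"fingers":0.5,"x":0,"y":1.3,"z":0.14,"twist":-2.4},{"fingers":0.5,"x":0,"y":2.3,"z":0.24,"twist":-3.8},{"fingers":0.5,"x":0,"y":3.3,"z":0.35,"twist":-5.2},{"fingers":0.5,"x":0,"y":4.3,"z":0.45,"twist":-6.6},{"fingers":0.5,"x":0,"y":5.3,"z":0.56,"twist":-8},{"fingers":0.5,"x":0,"y":6.1,"z":0.65,"twist":-9.4},{"fingers":0.5,"x":0,"y":6.6,"z":0.7,"twist":-10.8},{"fingers":0.5,"x":0,"y":6.6,"z":0.7,"twist":-12.2},{"fingers":0.5,"x":0,"y":6.6,"z":0.7,"twist":-13.6},{"fingers":0.5,"x":0,"y":6.6,"z":0.7,"twist":-15},{"fingers":0.5,"x":0,"y":6.6,"z":0.7,"twist":-16.42},{"fingers":0.5,"x":0,"y":6.6,"z":0.7,"twist":-16.42},{"fingers":0.5,"x":0,"y":6.6,"z":0.7,"twist":-16.42},{"fingers":0.5,"x":0,"y":6.6,"z":0.7,"twist":-16.42}]'
python3 look.py t side scene wrist
```

```text
time: 19.12
position: [0.555, 0.0816, 0.2831]
tool_rot: [-1.153, 1.245, 1.155]
ft_force: [0.5, 0.1, 0.1]
grip_width: 0.499
19.2667 [0.5553 0.0816 0.2839] tooly [-0.997  0.073  0.   ] [-0.01  0.12 -0.2   1.57  0.02  1.45  1.29] F [0.2 0.1 0.2] w 0.499
```

View pics/t_wrist.png

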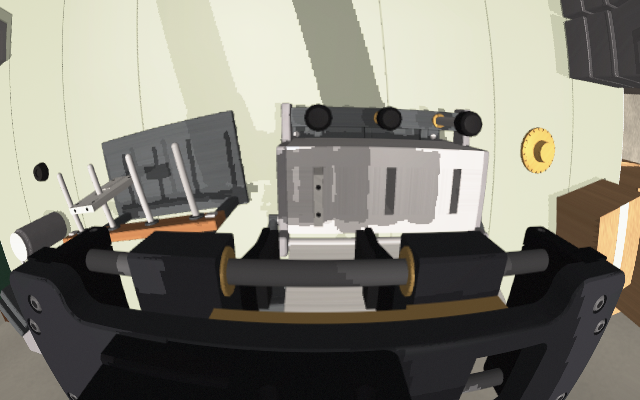

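Plate 0, at (318,200), is centred between the fingers. I'll descend and grip it.

```bash
python3 -m creep '[{"fingers":0.5,"x":0.8,"y":0,"z":0,"twist":0},{"fingers":0.5,"x":1.6,"y":0,"z":0,"twist":0},{"fingers":0.5,"x":2.3,"y":0,"z":0,"twist":0},{"fingers":0.5,"x":2.85,"y":0,"z":0,"twist":0},{"fingers":0.5,"x":2.85,"y":0,"z":0,"twist":0},{"fingers":0.3,"x":2.85,"y":0,"z":0,"twist":0},{"fingers":0.2,"x":2.85,"y":0,"z":0,"twist":0},{"fingers":0,"x":2.85,"y":0,"z":0,"twist":0},{"fingers":0,"x":2.85,"y":0,"z":0,"twist":0},{"fingers":0,"x":2.85,"y":0,"z":0,"twist":0},{"fingers":0,"x":2.85,"y":0,"z":0,"twist":0},{"fingers":0,"x":2.85,"y":0,"z":0,"twist":0}]' 35
python3 look.py u side
```

```text
time: 20.27
position: [0.5558, 0.0818, 0.1709]
tool_rot: [-1.157, 1.241, 1.156]
ft_force: [-0.3, -0.2, 1.9]
grip_width: 0.092
20.3167 [0.5558 0.0818 0.1708] tooly [-0.997  0.071 -0.001] [-0.01  0.17 -0.2   1.74  0.04  1.23  1.28] F [ 0.9 -0.7  2.8] w 0.086
```

```bash
python3 -m creep '[{"fingers":0.0,"x":-0.3,"y":0,"z":0,"twist":0},{"fingers":0.0,"x":-0.7,"y":0,"z":0,"twist":0},{"fingers":0.0,"x":-1.1,"y":0,"z":0,"twist":0},{"fingers":0.0,"x":-1.5,"y":0,"z":0,"twist":0},{"fingers":0.0,"x":-1.9,"y":0,"z":0,"twist":0},{"fingers":0.0,"x":-2.3,"y":0,"z":0,"twist":0},{"fingers":0.0,"x":-2.8,"y":0,"z":0,"twist":0},{"fingers":0.0,"x":-3.3,"y":0,"z":0,"twist":0},{"fingers":0.0,"x":-3.3,"y":0,"z":0,"twist":0},{"fingers":0.0,"x":-3.3,"y":0,"z":0,"twist":0}]'
python3 look.py v side scene wrist; python3 rack.py v wrist scene side
```

```text
time: 21.15
position: [0.5558, 0.0818, 0.3035]
tool_rot: [-1.157, 1.24, 1.155]
ft_force: [0.1, -0.2, -1.8]
grip_width: 0.089
21.3 [0.5547 0.0815 0.3007] tooly [-0.997  0.071  0.003] [-0.01  0.11 -0.2   1.55  0.02  1.49  1.29] F [-0.4  0.5 -1.6] w 0.087
wrist base [ 541.9 -151.3] [138.  243.9] 4.0
wrist rail [ 590.6 -147.5] [ 18.6 242.9] 1.64
  peg -0.093 240 y(x)= [-0.0123 -0.0921] xmin -0.041 world at tip [ 0.5064 -0.2455] z~ 0.146
  peg -0.031 339 y(x)= [-0.005  -0.0304] xmin -0.041 world at tip [ 0.5021 -0.1843] z~ 0.1468
  peg 0.031 408 y(x)= [-0.0036  0.0315] xmin -0.0409 world at tip [ 0.4978 -0.1226] z~ 0.1456
  peg 0.093 476 y(x)= [-0.007   0.0931] xmin -0.0402 world at tip [ 0.4935 -0.061 ] z~ 0.1455
scene base [ 543.1 -154.4] [139.4 244.1] 3.75
scene rail [ 593.6 -151.8] [ 13.6 242.2] 3.86
  peg -0.093 74 y(x)= [ 0.0288 -0.0929] xmin -0.0421 world at tip [ 0.5074 -0.2511] z~ 0.1446
  peg -0.031 77 y(x)= [-0.0101 -0.0313] xmin -0.0423 world at tip [ 0.5032 -0.188 ] z~ 0.1468
  peg 0.031 61 y(x)= [0.0137 0.0309] xmin -0.0424 world at tip [ 0.4992 -0.127 ] z~ 0.1454
  peg 0.093 58 y(x)= [0.0155 0.0922] xmin -0.0405 world at tip [ 0.4952 -0.0658] z~ 0.1456
side base [ 537.8 -154.4] [142.  247.1] 4.0
side rail [ 589.4 -149.5] [ 15.7 240.7] 3.83
  peg -0.093 56 y(x)= [-0.0199 -0.0922] xmin -0.0376 world at tip [ 0.5023 -0.2485] z~ 0.1457
  peg -0.031 54 y(x)= [-0.0206 -0.0312] xmin -0.0401 world at tip [ 0.498  -0.1876] z~ 0.1502
  peg 0.031 49 y(x)= [-0.0023  0.0309] xmin -0.0384 world at tip [ 0.4938 -0.1264] z~ 0.1459
  peg 0.093 44 y(x)= [-0.0417  0.0933] xmin -0.0377 world at tip [ 0.4893 -0.0625] z~ 0.1449
```

View pics/v_scene.png

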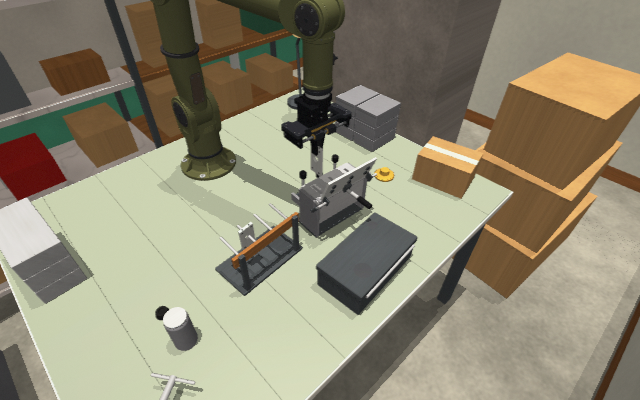

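```bash
python3 -m creep '[{"fingers":0,"x":0,"y":0.15,"z":-0.3,"twist":0.8},{"fingers":0,"x":0,"y":0.35,"z":-0.7,"twist":2},{"fingers":0,"x":0,"y":0.55,"z":-1.1,"twist":3.3},{"fingers":0,"x":0,"y":0.75,"z":-1.5,"twist":4.6},{"fingers":0,"x":0,"y":0.95,"z":-1.9,"twist":5.9},{"fingers":0,"x":0,"y":1.15,"z":-2.3,"twist":7.2},{"fingers":0,"x":0,"y":1.35,"z":-2.7,"twist":8.5},{"fingers":0,"x":0,"y":1.55,"z":-3.1,"twist":9.8},{"fingers":0,"x":0,"y":1.75,"z":-3.5,"twist":11.1},{"fingers":0,"x":0,"y":1.9,"z":-3.79,"twist":12.4},{"fingers":0,"x":0,"y":1.9,"z":-3.79,"twist":13.7},{"fingers":0,"x":0,"y":1.9,"z":-3.79,"twist":15},{"fingers":0,"x":0,"y":1.9,"z":-3.79,"twist":16.2},{"fingers":0,"x":0,"y":1.9,"z":-3.79,"twist":16.42},{"fingers":0,"x":0,"y":1.9,"z":-3.79,"twist":16.42},{"fingers":0,"x":0,"y":1.9,"z":-3.79,"twist":16.42}]'
python3 look.py w side scene wrist; python3 rack.py w wrist scene; python3 eye.py w scene side
```

```text
time: 22.63
position: [0.4685, -0.0641, 0.3015]
tool_rot: [-0.054, 1.571, 0.054]
ft_force: [0.1, 0.5, -0.8]
grip_width: 0.091
22.7833 [ 0.4687 -0.0641  0.3019] tooly [-0.068  0.998  0.   ] [ 0.15 -0.08 -0.07  1.74 -0.01  1.48  0.15] F [-0.2  0.  -0.9] w 0.089
wrist base [ 543.4 -151.8] [136.8 242.6] 4.57
wrist rail [587.7 -68.7] [13.2 84.5] 4.03
  peg 0.031 41 y(x)= [0.0088 0.0334] xmin -0.0399 world at tip [ 0.4989 -0.1222] z~ 0.14
  peg 0.093 505 y(x)= [-0.0138  0.0935] xmin -0.0406 world at tip [ 0.494  -0.0614] z~ 0.1455
scene base [ 543.2 -154.3] [140.4 245. ] 3.83
scene rail [ 594.1 -150.9] [ 15.7 242.7] 4.33
  peg -0.093 76 y(x)= [ 0.0165 -0.0931] xmin -0.0425 world at tip [ 0.5075 -0.2507] z~ 0.1452
  peg -0.031 69 y(x)= [-0.0057 -0.031 ] xmin -0.0405 world at tip [ 0.5033 -0.1879] z~ 0.1454
  peg 0.031 61 y(x)= [0.0035 0.0304] xmin -0.0421 world at tip [ 0.4992 -0.127 ] z~ 0.1457
  peg 0.093 58 y(x)= [-0.0067  0.0922] xmin -0.0418 world at tip [ 0.4951 -0.0649] z~ 0.1458
scene 259 down max [73.6 77. ] z [-3.   2.4  4.4]
   y ext 35 [-24.8  21.5] mid -1.6
   y ext 50 [-25.1  22. ] mid -1.5
   z tilt deg 0.54
   contour (257, 163, 5, 7) L mean [ 0.0205 -0.0017  0.0001]
side 180 down max [72.1 73.6] z [-8.  -5.3  0.2]
   y ext 35 [-26.5  21.3] mid -2.6
   y ext 50 [-24.8  24.4] mid -0.2
   z tilt deg -1.13
   contour (278, 198, 12, 23) L mean [ 0.0372 -0.0018 -0.0036]
```

View pics/w_wrist.png

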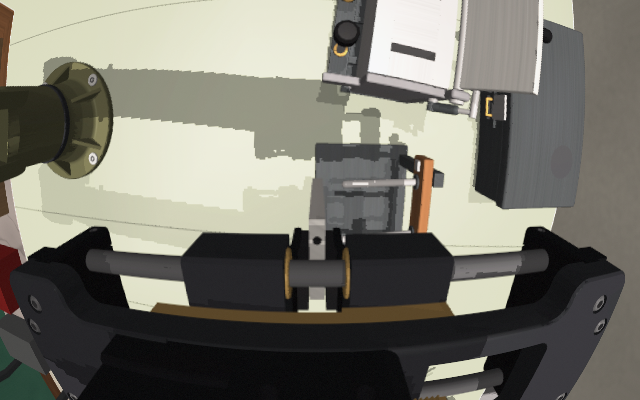

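Peg 3's tip is at (0.494,-0.062), the plate's hole is 20 mm below the TCP, and the lateral error is under 1 mm. I'll descend and insert.

```bash
python3 -m creep '[{"fingers":0,"x":0.5,"y":0,"z":0,"twist":0},{"fingers":0,"x":1.3,"y":0,"z":0,"twist":0},{"fingers":0,"x":2.1,"y":0,"z":0,"twist":0},{"fingers":0,"x":2.9,"y":0,"z":0,"twist":0},{"fingers":0,"x":3.36,"y":0,"z":0,"twist":0},{"fingers":0,"x":3.36,"y":0,"z":0,"twist":0},{"fingers":0,"x":3.36,"y":0,"z":0,"twist":0},{"fingers":0,"x":3.36,"y":0,"z":0.2,"twist":0},{"fingers":0,"x":3.36,"y":0,"z":0.4,"twist":0},{"fingers":0,"x":3.36,"y":0,"z":0.6,"twist":0},{"fingers":0,"x":3.38,"y":0,"z":0.75,"twist":0},{"fingers":0,"x":3.40,"y":0,"z":0.9,"twist":0},{"fingers":0,"x":3.42,"y":0,"z":1.05,"twist":0},{"fingers":0,"x":3.42,"y":0,"z":1.05,"twist":0}]'
python3 look.py x side scene wrist; python3 rack.py x scene
python3 - <<'E'
import cv2
px=cv2.imread("pics/x_scene.png"); a=cv2.resize(px[140:300,190:350],None,fx=2.5,fy=2.5,interpolation=cv2.INTER_CUBIC)
px=cv2.imread("pics/x_side.png"); b=cv2.resize(px[160:320,250:410],None,fx=2.5,fy=2.5,interpolation=cv2.INTER_CUBIC)
cv2.imwrite("pics/x_zoom.png",cv2.hconcat([a,b]))
E
```

```text
time: 23.95
position: [0.5119, -0.0611, 0.1652]
tool_rot: [-0.052, 1.57, 0.053]
ft_force: [-0.1, 0.1, -1.6]
grip_width: 0.086
24.1 [ 0.5105 -0.0614  0.1652] tooly [-0.066  0.998  0.   ] [ 0.14  0.08 -0.08  1.86  0.01  1.21  0.13] F [ 0.4  1.3 -0.7] w 0.09
scene base [ 543.8 -154.8] [143.2 243.2] 4.76
scene rail [ 593.5 -151.9] [ 15.7 241.2] 4.39
  peg -0.093 77 y(x)= [ 0.0005 -0.0926] xmin -0.044 world at tip [ 0.5097 -0.2507] z~ 0.1446
  peg -0.031 74 y(x)= [-0.0218 -0.0306] xmin -0.0445 world at tip [ 0.5044 -0.1879] z~ 0.1463
  peg 0.031 62 y(x)= [-0.006   0.0313] xmin -0.0422 world at tip [ 0.4994 -0.1269] z~ 0.1454
  peg 0.093 68 y(x)= [0.0415 0.0923] xmin -0.0261 world at tip [ 0.4945 -0.0681] z~ 0.1442
```

View pics/x_zoom.png

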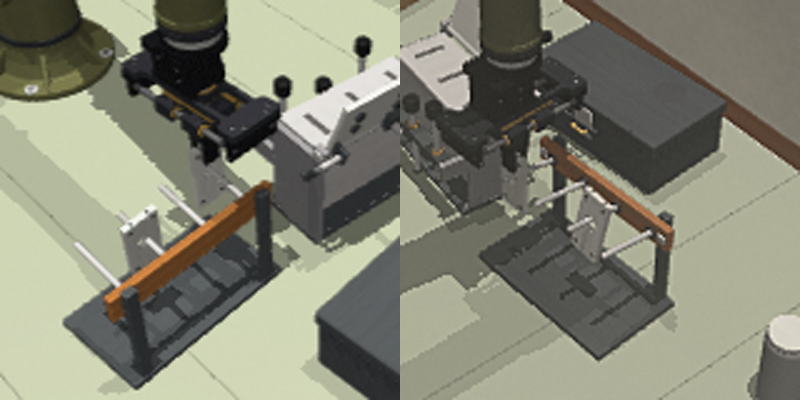

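```bash
python3 -m creep '[{"fingers":0,"x":0.03,"y":0,"z":0.17,"twist":0},{"fingers":0,"x":0.06,"y":0,"z":0.34,"twist":0},{"fingers":0,"x":0.09,"y":0,"z":0.5,"twist":0},{"fingers":0,"x":0.12,"y":0,"z":0.65,"twist":0},{"fingers":0,"x":0.12,"y":0,"z":0.65,"twist":0},{"fingers":0,"x":0.17,"y":0,"z":0.65,"twist":0},{"fingers":0,"x":0.23,"y":0,"z":0.65,"twist":0},{"fingers":0,"x":0.23,"y":0,"z":0.65,"twist":0}]'
python3 look.py y scene
```

```text
time: 24.77
position: [0.5371, -0.0595, 0.1575]
tool_rot: [-0.052, 1.569, 0.052]
ft_force: [-1.6, 0.7, 5.3]
grip_width: 0.087
24.8167 [ 0.5371 -0.0596  0.1575] tooly [-0.066  0.998 -0.   ] [ 0.13  0.13 -0.08  1.81  0.01  1.2   0.12] F [-1.6  1.   5.3] w 0.086
```

```bash
python3 -m creep '[{"fingers":0.15,"x":0,"y":0,"z":0,"twist":0},{"fingers":0.22,"x":0,"y":0,"z":0,"twist":0},{"fingers":0.28,"x":0,"y":0,"z":0,"twist":0},{"fingers":0.28,"x":0,"y":0,"z":0,"twist":0},{"fingers":0.28,"x":0,"y":0,"z":0,"twist":0},{"fingers":0.28,"x":0,"y":0,"z":0,"twist":0},{"fingers":0.28,"x":-0.4,"y":0,"z":0,"twist":0},{"fingers":0.28,"x":-0.8,"y":0,"z":0,"twist":0},{"fingers":0.28,"x":-1.6,"y":0,"z":0,"twist":0},{"fingers":0.28,"x":-2.4,"y":0,"z":0,"twist":0},{"fingers":0.28,"x":-3.2,"y":0,"z":0,"twist":0},{"fingers":0.28,"x":-3.2,"y":0,"z":0,"twist":0}]'
python3 look.py z side scene wrist; python3 rack.py z scene side
python3 - <<'E'
import cv2
px=cv2.imread("pics/z_scene.png"); a=cv2.resize(px[140:300,190:350],None,fx=2.5,fy=2.5,interpolation=cv2.INTER_CUBIC)
px=cv2.imread("pics/z_side.png"); b=cv2.resize(px[160:320,250:410],None,fx=2.5,fy=2.5,interpolation=cv2.INTER_CUBIC)
cv2.imwrite("pics/z_zoom.png",cv2.hconcat([a,b]))
E
```

```text
time: 25.82
position: [0.5397, -0.0598, 0.2914]
tool_rot: [-0.053, 1.559, 0.051]
ft_force: [0.5, 0.5, 1.3]
grip_width: 0.283
25.9667 [ 0.5366 -0.0596  0.2839] tooly [-0.066  0.998 -0.   ] [ 0.13  0.07 -0.07  1.63  0.01  1.45  0.12] F [-0.7 -0.4 -0.5] w 0.277
scene base [ 542.8 -154.1] [139.5 245. ] 3.99
scene rail [ 593.  -152.1] [ 14.7 241.1] 3.77
  peg -0.093 75 y(x)= [ 0.0196 -0.0935] xmin -0.0419 world at tip [ 0.5075 -0.2511] z~ 0.1448
  peg -0.031 72 y(x)= [-0.0132 -0.0312] xmin -0.042 world at tip [ 0.503  -0.1875] z~ 0.1456
  peg 0.031 63 y(x)= [0.004  0.0302] xmin -0.0426 world at tip [ 0.4988 -0.1271] z~ 0.1457
  peg 0.093 61 y(x)= [-0.003   0.0921] xmin -0.0413 world at tip [ 0.4945 -0.065 ] z~ 0.1458
side base [ 573.4 -142.3] [304.  245.7] 81.08
side rail [ 590.5 -149.6] [ 15.6 239.7] 3.51
  peg -0.093 30 y(x)= [ 0.0979 -0.1028] xmin -0.0323 world at tip [ 0.5154 -0.2414] z~ 0.1416
  peg -0.031 27 y(x)= [-0.1031 -0.0375] xmin -0.0409 world at tip [ 0.5268 -0.1685] z~ 0.1454
  peg 0.031 16 y(x)= [0.1946 0.0235] xmin -0.0382 world at tip [ 0.5343 -0.1206] z~ 0.1407
  peg 0.093 26 y(x)= [0.0656 0.0932] xmin -0.0595 world at tip [ 0.546  -0.0464] z~ 0.1463
```

View pics/z_zoom.png

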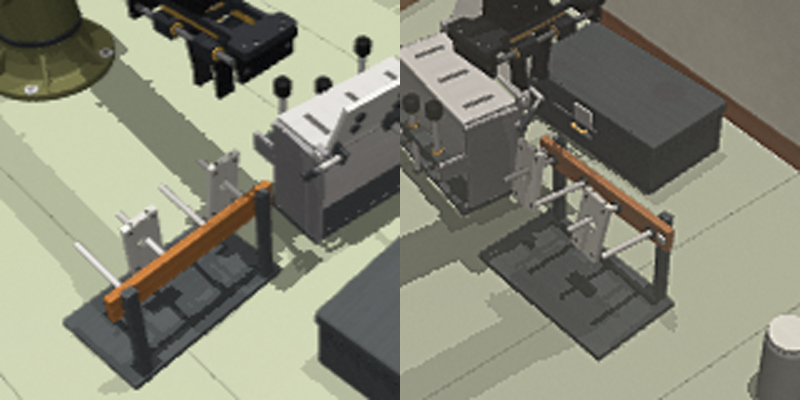

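Both plates hang, on pegs 1 and 3, with the pegs visible through the holes, and the rack hasn't moved. Next I'll push the knobs down with the closed fingers, knob 0 first.

```bash
python3 -m creep '[{"fingers":0,"x":0,"y":0.9,"z":-0.25,"twist":0},{"fingers":0,"x":0,"y":1.9,"z":-0.5,"twist":0},{"fingers":0,"x":0,"y":2.9,"z":-0.8,"twist":0},{"fingers":0,"x":0,"y":3.75,"z":-1.01,"twist":0},{"fingers":0,"x":0,"y":3.75,"z":-1.01,"twist":0},{"fingers":0,"x":1,"y":3.75,"z":-1.01,"twist":0},{"fingers":0,"x":1.9,"y":3.75,"z":-1.01,"twist":0},{"fingers":0,"x":1.9,"y":3.75,"z":-1.01,"twist":0},{"fingers":0,"x":1.9,"y":3.75,"z":-1.01,"twist":0}]'
python3 look.py A side scene wrist
```

```text
time: 26.72
position: [0.4844, 0.0867, 0.2057]
tool_rot: [-0.053, 1.577, 0.051]
ft_force: [-0.0, 0.4, 1.9]
grip_width: 0.007
26.8667 [0.4878 0.0875 0.2102] tooly [-0.066  0.998  0.   ] [-0.01  0.01 -0.22  1.84  0.    1.29 -0.17] F [-0.3  0.   0.6] w 0.006
```

View pics/A_scene.png

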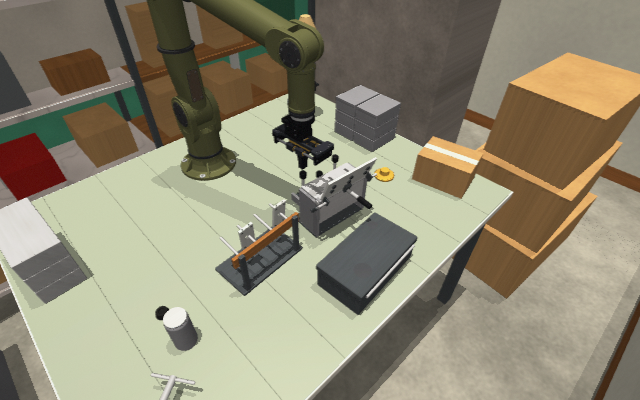

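View pics/A_wrist.png

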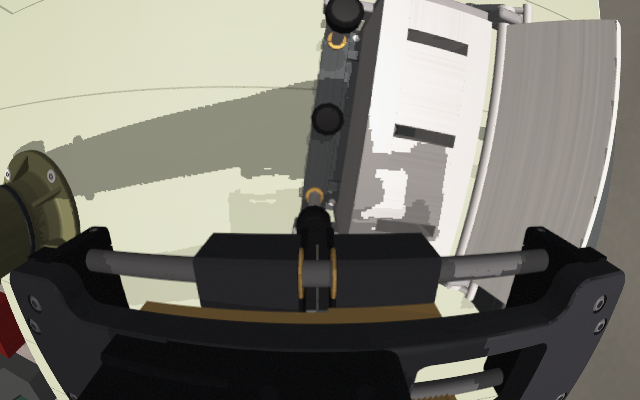

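```bash
python3 -m creep '[{"fingers":0,"x":0.3,"y":0,"z":0,"twist":0},{"fingers":0,"x":0.5,"y":0,"z":0,"twist":0},{"fingers":0,"x":0.7,"y":0,"z":0,"twist":0},{"fingers":0,"x":0.9,"y":0,"z":0,"twist":0},{"fingers":0,"x":1.1,"y":0,"z":0,"twist":0},{"fingers":0,"x":1.25,"y":0,"z":0,"twist":0},{"fingers":0,"x":1.4,"y":0,"z":0,"twist":0},{"fingers":0,"x":1.45,"y":0,"z":0,"twist":0},{"fingers":0,"x":1.45,"y":0,"z":0,"twist":0}]'
python3 look.py B side
```

```text
time: 27.62
position: [0.4873, 0.0875, 0.1523]
tool_rot: [-0.052, 1.568, 0.052]
ft_force: [-2.4, -1.3, 14.1]
grip_width: 0.004
27.6667 [0.4873 0.0874 0.1523] tooly [-0.066  0.998 -0.   ] [-0.01  0.05 -0.22  1.91  0.01  1.18 -0.18] F [-2.5 -0.  15.9] w 0.005
```

Seated: TCP at 0.1523, 15 N reaction. Now knob 2.

```bash
python3 -m creep '[{"fingers":0,"x":-0.8,"y":0,"z":0,"twist":0},{"fingers":0,"x":-1.6,"y":0,"z":0,"twist":0},{"fingers":0,"x":-1.9,"y":0.8,"z":0.11,"twist":0},{"fingers":0,"x":-1.9,"y":1.7,"z":0.23,"twist":0},{"fingers":0,"x":-1.9,"y":2.6,"z":0.36,"twist":0},{"fingers":0,"x":-1.9,"y":3.47,"z":0.48,"twist":0},{"fingers":0,"x":-1.9,"y":3.47,"z":0.48,"twist":0},{"fingers":0,"x":-1.4,"y":3.47,"z":0.48,"twist":0},{"fingers":0,"x":-1.4,"y":3.47,"z":0.48,"twist":0},{"fingers":0,"x":-1.4,"y":3.47,"z":0.48,"twist":0}]'
python3 look.py C side scene wrist
```

```text
time: 28.5
position: [0.4949, 0.2261, 0.2041]
tool_rot: [-0.054, 1.575, 0.05]
ft_force: [0.1, -0.3, -0.3]
grip_width: 0.006
28.65 [0.4965 0.2266 0.2066] tooly [-0.065  0.998 -0.   ] [-0.16  0.13 -0.34  1.72  0.04  1.3  -0.45] F [-0.5 -0.7 -0.5] w 0.006
```

View pics/C_wrist.png

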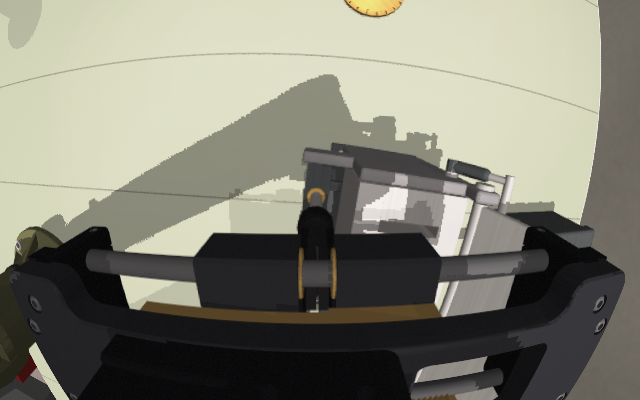

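The fingertips are over knob 2 (315,218).

```bash
python3 -m creep '[{"fingers":0,"x":0.25,"y":0,"z":0,"twist":0},{"fingers":0,"x":0.45,"y":0,"z":0,"twist":0},{"fingers":0,"x":0.65,"y":0,"z":0,"twist":0},{"fingers":0,"x":0.85,"y":0,"z":0,"twist":0},{"fingers":0,"x":1.05,"y":0,"z":0,"twist":0},{"fingers":0,"x":1.2,"y":0,"z":0,"twist":0},{"fingers":0,"x":1.35,"y":0,"z":0,"twist":0},{"fingers":0,"x":1.4,"y":0,"z":0,"twist":0},{"fingers":0,"x":1.4,"y":0,"z":0,"twist":0}]'
python3 look.py D side
```

```text
time: 29.4
position: [0.4968, 0.227, 0.1523]
tool_rot: [-0.052, 1.569, 0.052]
ft_force: [-3.3, -4.4, 16.1]
grip_width: 0.009
29.45 [0.4968 0.2271 0.1523] tooly [-0.066  0.998 -0.001] [-0.17  0.17 -0.34  1.79  0.06  1.19 -0.46] F [-4.2 -2.3 15. ] w 0.006
```

```bash
python3 -m creep '[{"fingers":0,"x":-0.8,"y":0,"z":0,"twist":0},{"fingers":0,"x":-1.8,"y":0,"z":0,"twist":0},{"fingers":0,"x":-2.8,"y":0,"z":0,"twist":0},{"fingers":0,"x":-3.8,"y":0,"z":0,"twist":0},{"fingers":0,"x":-4.8,"y":0,"z":0,"twist":0},{"fingers":0,"x":-4.8,"y":-0.8,"z":0,"twist":0},{"fingers":0,"x":-4.8,"y":-1.7,"z":0,"twist":0},{"fingers":0,"x":-4.8,"y":-2.6,"z":0,"twist":0},{"fingers":0,"x":-4.8,"y":-3.5,"z":0,"twist":0},{"fingers":0,"x":-4.8,"y":-3.5,"z":0,"twist":0},{"fingers":0,"x":-4.8,"y":-3.5,"z":0,"twist":0},{"fingers":0,"x":-4.8,"y":-3.5,"z":0,"twist":0}]'
python3 look.py E side scene wrist; python3 rack.py E scene side
python3 - <<'E'
from h import *
for n in ["side","wrist","scene"]:
    W=np.load(f"E_{n}.npy"); p=cv2.imread(f"pics/E_{n}.png")
    for c in [(.486,.087),(.491,.156),(.497,.226)]:
        m=(abs(W[...,0]-c[0])<.014)&(abs(W[...,1]-c[1])<.014)&(p.max(2)<80)&(W[...,2]>.12)&(W[...,2]<.22)
        if m.sum()>5: print(n,"knob z",np.percentile(W[m][:,2],95).round(4),m.sum())
    m=(W[...,2]>.17)&(W[...,2]<.187)&(W[...,0]>.48)&(W[...,0]<.6)&(W[...,1]<0)&(W[...,1]>-.3)
    k,l,st,c=cv2.connectedComponentsWithStats(m.astype(np.uint8))
    for i in range(1,k):
        if st[i,4]>10: print(n,"hung plate upper part",st[i,4],W[l==i].mean(0).round(4),"top",np.percentile(W[l==i][:,2],97).round(4))
px=cv2.imread("pics/E_scene.png"); a=cv2.resize(px[140:320,200:380],None,fx=2.2,fy=2.2,interpolation=cv2.INTER_CUBIC)
px=cv2.imread("pics/E_side.png"); b=cv2.resize(px[140:320,230:410],None,fx=2.2,fy=2.2,interpolation=cv2.INTER_CUBIC)
cv2.imwrite("pics/E_zoom.png",cv2.hconcat([a,b]))
E
```

```text
time: 30.45
position: [0.5052, 0.0882, 0.3413]
tool_rot: [-0.052, 1.572, 0.053]
ft_force: [-0.4, 0.0, -0.6]
grip_width: 0.003
30.6 [0.5053 0.0892 0.3417] tooly [-0.069  0.998  0.   ] [-0.01  0.01 -0.22  1.58  0.    1.56 -0.16] F [-0.2  1.4 -0.3] w 0.008
scene base [ 543.2 -154. ] [140.5 245.4] 3.51
scene rail [ 593.8 -151.1] [ 13.8 243.7] 4.36
  peg -0.093 75 y(x)= [ 0.0235 -0.0934] xmin -0.04 world at tip [ 0.5071 -0.2508] z~ 0.1447
  peg -0.031 75 y(x)= [-0.0021 -0.0313] xmin -0.0413 world at tip [ 0.5032 -0.1877] z~ 0.1465
  peg 0.031 61 y(x)= [0.018  0.0303] xmin -0.0422 world at tip [ 0.4995 -0.1271] z~ 0.1456
  peg 0.093 61 y(x)= [0.0109 0.0921] xmin -0.0411 world at tip [ 0.4957 -0.0651] z~ 0.146
side base [ 537.8 -153.2] [140.9 246. ] 4.51
side rail [ 589.7 -149.3] [ 13.6 241.8] 3.72
  peg -0.093 55 y(x)= [-0.0124 -0.0933] xmin -0.0411 world at tip [ 0.5032 -0.249 ] z~ 0.1457
  peg -0.031 56 y(x)= [ 0.0006 -0.0307] xmin -0.0392 world at tip [ 0.4983 -0.1872] z~ 0.149
  peg 0.031 46 y(x)= [-0.0073  0.0304] xmin -0.0389 world at tip [ 0.4935 -0.126 ] z~ 0.1458
  peg 0.093 56 y(x)= [-0.0318  0.0917] xmin -0.038 world at tip [ 0.4886 -0.0638] z~ 0.1484
side knob z 0.1546 44
side knob z 0.1546 45
side knob z 0.1521 41
side hung plate upper part 48 [ 0.5377 -0.0611  0.1781] top 0.184
side hung plate upper part 57 [ 0.5467 -0.187   0.1765] top 0.182
wrist knob z 0.1526 323
wrist knob z 0.1526 319
wrist knob z 0.1522 342
scene knob z 0.1537 31
scene knob z 0.1538 30
scene knob z 0.1528 29
scene hung plate upper part 58 [ 0.542  -0.0623  0.1773] top 0.1818
scene hung plate upper part 68 [ 0.5503 -0.1893  0.1774] top 0.182
```

View pics/E_zoom.png

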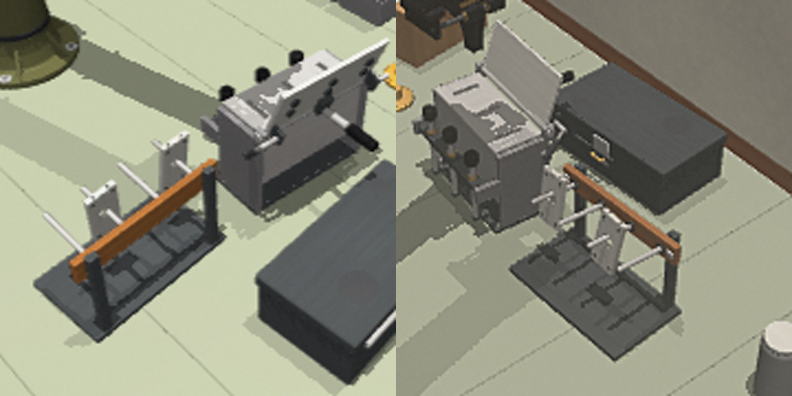

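View pics/E_wrist.png

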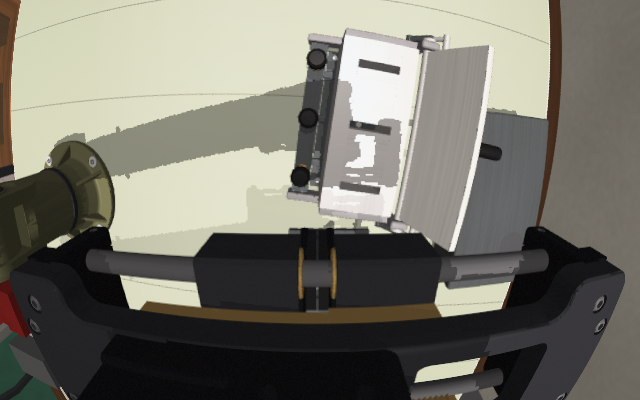

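All three knobs are level at about 0.152, the leaf is open, all nests are empty, and the plates hang on pegs 1 and 3. Handing in.

```bash
python3 -c "
from bench import workorder, telemetry
print(workorder.close_job()); print(telemetry.get_state()['time'])"
```

```text
the job is handed in; nothing more can be done
None
the job is handed in; nothing more can be done
```

The job is done and handed in at about 31 s on the robot's clock, with no verdict reported.

- **Work done:** I pushed the leaf handle back until the leaf snapped open. Nests 0 and 2 held plates; nest 1 was empty. I raised knockouts 0 and 2 by their knobs, hung plate 2 on peg 1 and plate 0 on peg 3, then pressed both knobs back down onto their stops (about 15 N against the fingers at TCP height 0.152 m).
- **Plates:** In the last pictures both plates hang with the pegs through their holes, upper edges at about 0.182 m. A plate hung as described should read 0.180 m.
- **Jig:** The last pictures show the leaf open and leaning back, all nests empty, and all three knob tops level at 0.152–0.153 m in the wrist view.
- **Rack and surroundings:** The rack did not shift. I never touched the deposit box, dial, bumper foot or oil can. The gripper was clear of everything, at 0.34 m height.
- **Disagreements:** The scene and side cameras disagreed with the wrist camera by about 2–4 mm. I used the wrist readings, and the grasps agreed with them. Two side-camera rack measurements were blocked by the arm and I ignored them. I did not measure the leaf angle as a number; I judged it open by eye.

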